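# Sort the spring catches and make up a vehicle drawer kit

### The arm

A 7-joint arm with a two-finger parallel gripper is mounted at the origin on the work surface. World frame = base frame: x ahead of the robot, y to its left, z up, the work surface at z = 0. Lengths are in mm, angles in rad, forces in N, time in s.
With the tool pointing down it reaches from about 400 to 875 mm from the base axis. Payload 4.4 kg.
Tool frame: the origin (TCP) lies midway between the tips of the shut fingers; the grasp point (between the pads) lies 19 mm behind it; z points along the fingers, y is the line along which they close (so a half turn about z gives the same grasp; the last joint's range is limited). The gripper opens to 85 mm and grips with 20 to 120 N. Pads are 22 mm wide; open, the fingers measure 114 mm over their backs; the gripper's body (76 mm by 85 mm) begins 54 mm behind the grasp point. The pads swing forward as they close: fully open they stand 13 mm farther back than shut.
Start: joints at [1.078, 0.628, 0.038, 1.517, -0.027, 0.996, -0.02], TCP at [269.102, -591.694, 231.313] pointing down, gripper open.
Joint ranges: [-3.06, 3.06], [-0.37, 2.12], [-1.25, 1.32], [0.18, 2.47], [-1.1, 4.24], [0.23, 1.98], [-2.94, 2.94]. Speed limits (rad/s): [2.57, 2.57, 3.14, 3.14, 3.14, 3.14, 3.14].

### API

Orientations are given as [roll, pitch, yaw] about the fixed x, y, z axes, in that order (R = Rz(yaw) Ry(pitch) Rx(roll)).
In Python, from cell import telemetry, eyes, ctrl, finder gives the robot as it stands.
- The arm moves only by the tool move_arm, never from a script. Its argument "steps" is a list of rows, each a list of 7 numbers: the turn, a rotation vector about the world's x, y, z in degrees, then the shift along the world's x, y, z in m, then the finger opening in m, from 0 to 0.0854. A call has 1 to 5 rows; each row shifts and turns the commanded pose from where the row before left it; what a row does not reach is not made up. A row lasts 1/10 s, in which the tool goes at most 50 mm and 8.59 degrees, less where a joint would pass 70% of its speed; a pose out of reach is approached as far as the arm can. A call with a gripper value outside its range is refused whole. The fingers move at their own pace and stop on an object; the grip force is fixed at half the most. Time passes only in rows, so rows that do not move let the fingers close. It gives the time, the measured TCP pose, the force, the opening and the grip force at its end, in the units of the state.
- telemetry.read_state(): the state, without advancing time (a new reading comes with each control period).
- eyes.get_image(name): name is "scene" or "side" or "wrist"; returns (picture, depth): 384x512x3 uint8, blue, green, red; 384x512 float32, mm along the optical axis (not along the pixel's ray), 0 where there is no reading.
- eyes.calibration(name): a dict with "fx", "fy", "cx", "cy" (pixels), "position" and "attitude" of the camera in the world. Camera axes: x right, y down, z forward; pixel columns grow to the right and rows downward; lengths in mm; the calibration is good to about 2 mm. The wrist camera is an equidistant fisheye: a pixel r from the principal point sees the ray r / f radians off the axis. A picture is of the moment at which its call begins: read the wrist's pose just before it. calibration takes no time and is no camera call; for the wrist camera it gives the pose at the moment of the call.
- ctrl.finish_job(): hands the job in; it is judged then, once.
Trained networks look in the newest picture that a camera, given by its name, has taken for a name from the list of things; names that differ only in an ending like _2 or _b are one class to them, and where a whole thing is asked for, a point or a joint stands for the part that bears it (a point fixed in the world has none). Each returns a list of dicts, best first, with "confidence" (0 to 1); they miss things now and then, are a little off and sometimes report something else, mostly with a low value. They report only what shows in the picture. A call takes as long as a camera call.
- finder.boxes_of(camera, name): "location" ([x, y, z] in mm, in the coordinates of the camera as it stood for that picture, good to about 4 mm: the middle of the surface that is visible of it).
- finder.cut_out(camera, name): "mask" (384x512 bool, what is visible of it).
- finder.pinpoint(camera, name): "location" ([x, y, z] in mm, in the coordinates of the camera as it stood for that picture, good to about 4 mm: a listed point, or the origin of a listed thing).
The state is a dict: "clock": time; "qpos": joint angles; "qd": joint speeds; "tau": joint torques, N m; "eef_pos": TCP position; "tool_rot": TCP orientation; "force": force on the tool from outside, world axes, zero at the start; "torque": the same for the moment, N m; "width": finger opening in mm; "gripper_force": force on a finger pad.
Only numpy, scipy, OpenCV 4.12 (cv2) and the standard library are available. Lean on these libraries where they do the work, as an engineer would, in place of code of your own. Each camera call takes 0.05 s, during which the arm holds its last target. There are 200 camera calls.

### The job

Make up the fitting kit for this vehicle drawer. Feel each spring catch on the bench by pressing its nose down: put the stiff, sound ones in the shallow steel kit tray and the weak, tired ones in the narrow black reject bin. The kit also needs the packer: tip the packer tray by its bar until the packer slides out from under the clear cover to the open end, set the tray down flat again, and lay the packer in the kit tray; leave the other things on the bench where they are.

Things in the scene. Friction and masses are not known exactly. Their poses are not given: they have to be found in the camera images.
- catch_1_mid (a point): centre of a spring catch (on its axis, 33 mm above its underside; z = axis, towards the nose): steel flange 50 x 50 x 6 mm at the foot, aluminium barrel 32 mm in diameter from there up to 50 mm, out of its top a domed steel nose 16 mm in diameter, 16 mm proud (66 mm tall in all); about 0.16 kg. Starts standing upright on the bench. May be absent
- catch_2_mid (a point): another such catch, same point, shape and size. In all of them the nose is sprung and can be pushed 10 mm into the barrel. A stiff (sound) one resists with 9 N or more from the first millimetre, up to about 17 N fully in; a weak (tired) one gives way at 2 N and takes no more than 5 N fully in. They look alike and which are stiff is drawn afresh each time
- catch_3_mid (a point): another such catch, same point, shape and size; how stiff it is must be felt. May be absent
- catch_4_mid (a point): another such catch, same point, shape and size; how stiff it is must be felt. May be absent
- catch_5_mid (a point): another such catch, same point, shape and size; how stiff it is must be felt. May be absent
- kit_floor (a point): centre of the floor of the kit tray, the large shallow grey sheet-steel tray: 230 mm (its x) by 190 mm (its y) outside, walls 3 mm thick, rim 28 mm and floor 3 mm above the bench; fixed. To the robot's left or right. z up
- reject_floor (a point): centre of the floor of the reject bin, the narrower, deeper black plastic bin: 240 mm (its x) by 130 mm (its y) outside, walls 4 mm thick, rim 48 mm and floor 4 mm above the bench; fixed. On the side away from the kit tray. z up
- packer_tray: loose aluminium tray, 240 mm long (x), 60 mm wide (y), 0.45 kg; origin mid-length on the bench, z up. Floor 8 mm up, 52 mm wide between walls 14 mm high; lip at the -x end, inner face at x = -116 mm. A clear cover, top 25 mm up, spans x = -20 to 120 mm; the -x end is open. Smooth: the packer slides when the +x end is raised 17 to 20 degrees, surely at 25
- tray_bar (a point): middle of the packer tray's carrying bar at its covered (+x) end: round, 10 mm in diameter, along the tray's y, 60 mm free between two posts, 50 mm above the bench and 125 mm from the tray's origin. Lifting it tips the tray about the foot under the lip at the other end, 237 mm from the bar; the bar can turn in the fingers
- tray_pick (a point): where the packer's centre lies once it has slid against the lip: x = -81 mm on the tray, 10.5 mm above the bench. There the side walls and the sides of the floor are cut away from x = -106 to -58 mm; the floor left is 26 mm wide, so the packer overhangs it and fingers can reach down beside its two long edges, to the bench. Axes as the tray's
- packer_mid (a point): centre of the packer: a flat grey plastic plate 70 mm (its x, along the tray) by 46 mm (its y), 5 mm thick, 0.04 kg. Starts lying loose on the tray's floor under the clear cover
- tape_roll: a black roll of tape 96 mm in diameter, 30 mm high, lying on the bench; not part of the job
- paddle_latch: a black drawer paddle latch, 75 x 55 x 22 mm, lying on the bench; not part of the job
- screwdriver: a screwdriver lying on the bench beyond the work; not part of the job

How it is judged (in metres and radians):
On the way:
1. the packer tray is tipped up and the packer has slid down it, out from under the cover to the open end (angle between tray_bar's own z axis and vertical above 0.15 rad and x of packer_mid in the frame of tray_pick between -0.02 and 0.02 m and y of packer_mid in the frame of tray_pick between -0.015 and 0.015 m and z of packer_mid in the frame of tray_pick between -0.012 and 0.012 m), for 0.1 s.
At the end, for the whole second after the job is handed in: the stiff catches present and the packer are inside the kit tray, the weak ones present inside the reject bin, at rest; the packer tray stands flat (within 0.06 rad). catch_N_set, which no reading gives, is the inner spring: above -1.5 mm under the nose (stiff), else beside it (weak) (((value of joint catch_1_set above -0.0015 m and x of catch_1_mid in the frame of kit_floor between -0.108 and 0.108 m and y of catch_1_mid in the frame of kit_floor between -0.088 and 0.088 m and z of catch_1_mid in the frame of kit_floor between 0 and 0.06 m) or (value of joint catch_1_set below -0.0015 m and x of catch_1_mid in the frame of reject_floor between -0.112 and 0.112 m and y of catch_1_mid in the frame of reject_floor between -0.057 and 0.057 m and z of catch_1_mid in the frame of reject_floor between 0 and 0.07 m)) and linear speed of each of catch_1, catch_2, catch_3, catch_4, catch_5 below 0.03 m/s and ((value of joint catch_2_set above -0.0015 m and x of catch_2_mid in the frame of kit_floor between -0.108 and 0.108 m and y of catch_2_mid in the frame of kit_floor between -0.088 and 0.088 m and z of catch_2_mid in the frame of kit_floor between 0 and 0.06 m) or (value of joint catch_2_set below -0.0015 m and x of catch_2_mid in the frame of reject_floor between -0.112 and 0.112 m and y of catch_2_mid in the frame of reject_floor between -0.057 and 0.057 m and z of catch_2_mid in the frame of reject_floor between 0 and 0.07 m)) and ((value of joint catch_3_set above -0.0015 m and x of catch_3_mid in the frame of kit_floor between -0.108 and 0.108 m and y of catch_3_mid in the frame of kit_floor between -0.088 and 0.088 m and z of catch_3_mid in the frame of kit_floor between 0 and 0.06 m) or (value of joint catch_3_set below -0.0015 m and x of catch_3_mid in the frame of reject_floor between -0.112 and 0.112 m and y of catch_3_mid in the frame of reject_floor between -0.057 and 0.057 m and z of catch_3_mid in the frame of reject_floor between 0 and 0.07 m)) and ((value of joint catch_4_set above -0.0015 m and x of catch_4_mid in the frame of kit_floor between -0.108 and 0.108 m and y of catch_4_mid in the frame of kit_floor between -0.088 and 0.088 m and z of catch_4_mid in the frame of kit_floor between 0 and 0.06 m) or (value of joint catch_4_set below -0.0015 m and x of catch_4_mid in the frame of reject_floor between -0.112 and 0.112 m and y of catch_4_mid in the frame of reject_floor between -0.057 and 0.057 m and z of catch_4_mid in the frame of reject_floor between 0 and 0.07 m)) and ((value of joint catch_5_set above -0.0015 m and x of catch_5_mid in the frame of kit_floor between -0.108 and 0.108 m and y of catch_5_mid in the frame of kit_floor between -0.088 and 0.088 m and z of catch_5_mid in the frame of kit_floor between 0 and 0.06 m) or (value of joint catch_5_set below -0.0015 m and x of catch_5_mid in the frame of reject_floor between -0.112 and 0.112 m and y of catch_5_mid in the frame of reject_floor between -0.057 and 0.057 m and z of catch_5_mid in the frame of reject_floor between 0 and 0.07 m)) and x of packer_mid in the frame of kit_floor between -0.108 and 0.108 m and y of packer_mid in the frame of kit_floor between -0.088 and 0.088 m and z of packer_mid in the frame of kit_floor between 0 and 0.06 m and angle between tray_bar's own z axis and vertical below 0.06 rad and height (world z) of tray_bar below 0.06 m); the robot touches nothing.
It fails at once if a bystander (screwdriver, tape roll, paddle latch) is moved by more than 3 cm (distance of any of screwdriver, tape_roll, paddle_latch from where it was at the start of the episode above 0.03 m).
Of catch_1, catch_2, catch_3, catch_4, catch_5 only 3 to 5 are there at a start; the rules pass over those that are not, and their reading is None.
At some moment in a run one of catch_1, catch_2, catch_3, catch_4, catch_5 may be knocked a few centimetres aside while the robot is not near it.
Once in a run the grip may slacken for a moment while it holds something.
It also fails if it takes over 210 s, if anything falls off the work surface, if the arm or the gripper's body presses on something with over 40 N, if the wrist force passes 120 N, or if a joint passes its speed limit or range.

## Working session

There is one attempt and no reset: what is moved stays moved. The work goes in short steps, Python scripts to look and compute and a tool call to move; the robot and the scene stay as the last step left them, time stands still between calls to the robot, and variables do not carry over. Pictures are saved under pics/ and viewed, at most 14 in all, crops included, and the job is handed in when it is done.

Besides the shell and the picture viewer there is one more tool, called after ">>>" as name(argument=value, ...) on one line, values as JSON. move_arm: Moves the arm, as the interface text tells. Its arguments: {"type":"object","properties":{"steps":{"type":"array"}},"required":["steps"]}

```bash
mkdir -p pics
cat > h.py <<'E'
import numpy as np, cv2
from scipy.spatial.transform import Rotation as R
from cell import telemetry, eyes, ctrl, finder
def rot(a):
    a=np.array(a,float); return a if a.shape==(3,3) else R.from_euler('xyz',a).as_matrix()
def world(cal,p): return rot(cal['attitude'])@np.array(p)+np.array(cal['position'])
def look(cam,names,fn='pinpoint',save=None):
    cal=eyes.calibration(cam); im,d=eyes.get_image(cam)
    if save: cv2.imwrite('pics/'+save,im)
    for n in names:
        for r in getattr(finder,fn)(cam,n):
            if r['confidence']>.2: print(cam,n,round(r['confidence'],2),world(cal,r['location']).round(0))
    return cal,im,d
E
python3 - <<'E'
from h import *
print(eyes.calibration('scene'),eyes.calibration('side')['position'],eyes.calibration('wrist'))
N=['catch_1_mid','kit_floor','reject_floor','packer_tray','tray_bar','tray_pick','packer_mid','tape_roll','paddle_latch','screwdriver']
a=look('scene',N)[1]; b=look('side',N)[1]
cv2.imwrite('pics/a.png',cv2.resize(a,(800,600))); cv2.imwrite('pics/b.png',cv2.resize(b,(800,600)))
s=telemetry.read_state();print(s)
E
```

```text
{'fx': 419.5491694882956, 'fy': 419.5491694882956, 'cx': 258.43025551045713, 'cy': 198.6560629662013, 'position': array([1088.8912484 , -554.1025493 ,  622.96554695]), 'attitude': array([-2.21313971e+00, -1.02684580e-03,  7.35300009e-01])} [144.37748082 509.98243462 798.717941  ] {'fx': 297.3186396354542, 'fy': 297.3186396354542, 'cx': 256.33422574401334, 'cy': 196.40208923523008, 'position': array([ 330.86469269, -563.31889858,  372.85834675]), 'attitude': array([ 2.87227710e+00,  2.52356402e-03, -1.14308998e+00])}
scene catch_1_mid 0.62 [433. -15.  33.]
scene kit_floor 0.95 [ 498. -319.    3.]
scene reject_floor 0.78 [473. 322.   0.]
scene reject_floor 0.29 [704. 277.  -0.]
scene packer_tray 0.92 [657. -22.   3.]
scene tray_bar 0.94 [670. 102.  45.]
scene tray_bar 0.51 [535. -65.  38.]
scene tray_pick 0.91 [ 635. -103.   10.]
scene packer_mid 0.5 [775. 134.  -3.]
scene packer_mid 0.26 [538. -63.  37.]
scene tape_roll 0.64 [702. 275.  -3.]
scene paddle_latch 0.84 [780. 134.  -0.]
scene screwdriver 0.79 [772. -76.   4.]
scene screwdriver 0.71 [534. -67.  33.]
side catch_1_mid 0.81 [4
[... 503 characters left out ...]
9. 102.  51.]
{'clock': 1.1, 'qpos': array([ 1.07819268,  0.62838573,  0.03849506,  1.51739265, -0.02701324,
        0.99630046, -0.02001827]), 'qd': array([-0.0010061 ,  0.00067957, -0.00061936, -0.00013066, -0.00051033,
        0.0018285 , -0.00017018]), 'tau': array([-6.90403135e-05, -5.63292003e+01,  1.22592419e+00, -1.93785989e+01,
        1.09106535e-02,  1.75229448e-03, -1.40768481e-05]), 'eef_pos': array([ 269.1151404 , -591.69391299,  231.32493586]), 'tool_rot': array([ 3.14156176e+00, -5.17319728e-05,  4.26757340e-01]), 'force': array([-0.29879125, -0.54248552, -0.12784571]), 'torque': array([-0.01806439, -0.01591975,  0.02938144]), 'gripper_force': 0.0, 'width': 85.22486236777627}
```

View pics/a.png

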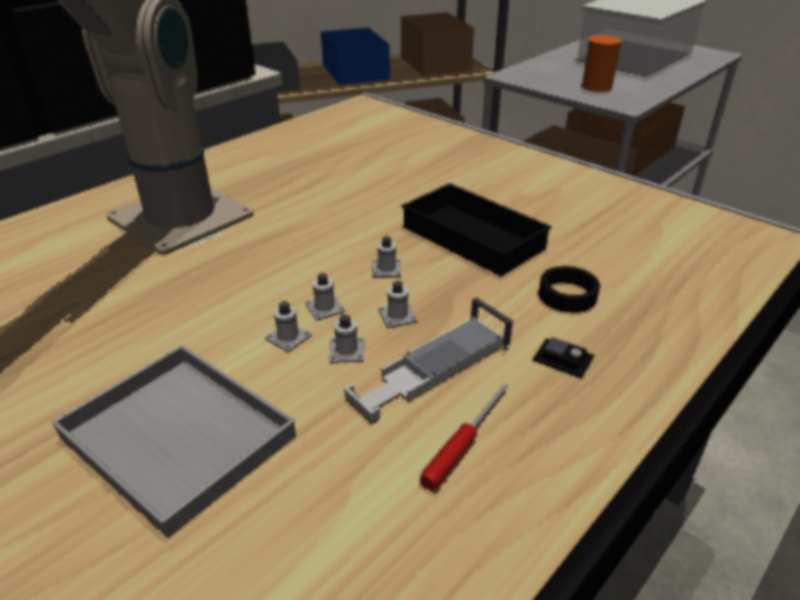

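View pics/b.png

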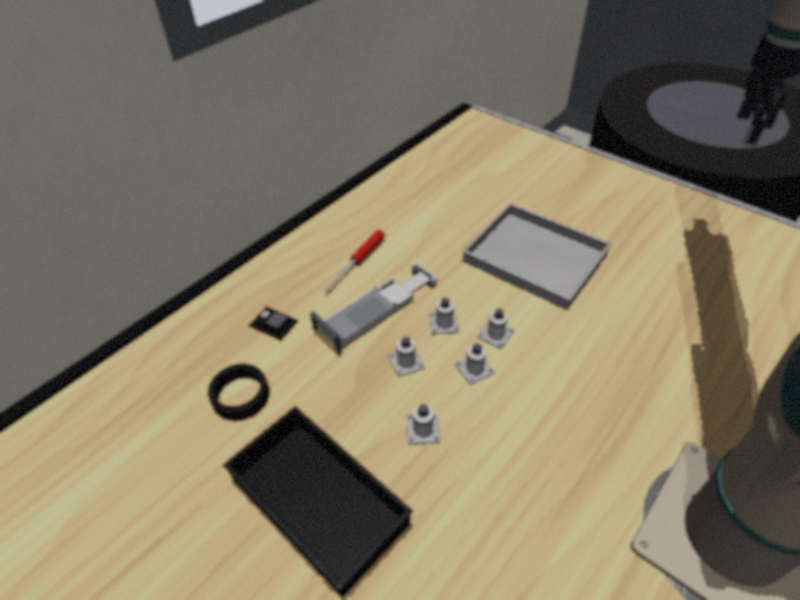

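```bash
cat >> h.py <<'E'
def ray(cal,u,v,z):
    d=rot(cal['attitude'])@np.array([(u-cal['cx'])/cal['fx'],(v-cal['cy'])/cal['fy'],1]); o=np.array(cal['position'])
    return o+d*(z-o[2])/d[2]
E
python3 - <<'E'
from h import *
S=eyes.calibration('scene');D=eyes.calibration('side');k=.64
for n,c,z,l in [('nose sc',S,66,[(285,304),(322,276),(345,318),(397,284),(387,238)]),('nose si',D,66,[(499,312),(476,348),(445,300),(405,340),(423,408)]),
 ('kit sc',S,28,[(183,350),(293,430),(168,528),(57,425)]),('kit si',D,28,[(511,208),(608,243),(569,301),(465,255)]),
 ('rej sc',S,48,[(450,186),(548,228),(502,270),(404,208)]),('rej si',D,48,[(296,411),(409,512),(341,590),(228,465)]),
 ('bar ends sc',S,50,[(475,303),(511,321)]),('bar si',D,50,[(314,315),(339,347)])]:
    print(n,[ray(c,u*k,v*k,z)[:2].round().tolist() for u,v in l])
for cam in('scene','side'):
    c=eyes.calibration(cam); eyes.get_image(cam)
    for n in('catch_1_mid','catch_4_mid'):
        print([(round(r['confidence'],2),world(c,r['location']).round().tolist()) for r in finder.pinpoint(cam,n)])
E
```

```text
nose sc [[453.0, -105.0], [439.0, -20.0], [541.0, -70.0], [538.0, 41.0], [434.0, 129.0]]
nose si [[443.0, -98.0], [429.0, -9.0], [531.0, -63.0], [529.0, 50.0], [425.0, 135.0]]
kit sc [[389.0, -240.0], [619.0, -235.0], [628.0, -413.0], [398.0, -424.0]]
kit si [[602.0, -400.0], [390.0, -424.0], [374.0, -232.0], [593.0, -216.0]]
rej sc [[368.0, 379.0], [599.0, 366.0], [618.0, 201.0], [362.0, 251.0]]
rej si [[579.0, 251.0], [347.0, 265.0], [350.0, 393.0], [589.0, 374.0]]
bar ends sc [[641.0, 99.0], [706.0, 98.0]]
bar si [[697.0, 97.0], [613.0, 121.0]]
[(0.58, [431.0, -16.0, 31.0])]
[(0.79, [428.0, 130.0, 33.0]), (0.66, [537.0, -65.0, 35.0])]
[(0.79, [434.0, -17.0, 31.0])]
[(0.68, [426.0, 134.0, 36.0])]
```

>>> move_arm(steps=[[0,0,-5,0.0155,0.044,0.004,0],[0,0,-5,0.0155,0.044,0.004,0],[0,0,-5,0.0155,0.044,0.004,0],[0,0,-5,0.0155,0.044,0.004,0],[0,0,-4.5,0.0155,0.044,0.004,0]])

```text
clock: 1.9
eef_pos: [347.1, -370.0, 251.6]
tool_rot: [3.141, -0.001, -0.004]
force: [1.5, -0.7, 0.5]
width: 12.5
gripper_force: 0.0
```

>>> move_arm(steps=[[0,0,0,0.0155,0.044,0.002,0],[0,0,0,0.0155,0.044,0.002,0],[0,0,0,0.0155,0.044,0.002,0],[0,0,0,0.0155,0.044,0.002,0],[0,0,0,0.0155,0.044,0.002,0]])

```text
clock: 2.4
eef_pos: [424.6, -149.9, 261.8]
tool_rot: [3.141, -0.001, -0.001]
force: [1.6, -0.2, -0.4]
width: 0.1
gripper_force: 0.0
```

>>> move_arm(steps=[[0,0,0,0.0155,0.044,0.0,0],[0,0,0,0.0155,0.044,0,0],[0,0,0,0.0155,0.044,0,0],[0,0,0,0,0,0,0],[0,0,0,0,0,0,0]])

```text
clock: 2.9
eef_pos: [470.7, -18.6, 261.3]
tool_rot: [3.141, 0.0, 0.002]
force: [0.8, -0.7, -0.3]
width: -0.0
gripper_force: 0.0
```

Run:
```python
from h import *
s=telemetry.read_state();print(s['eef_pos'].round(1),s['tool_rot'].round(3),s['force'].round(2),s['clock'])
for i in range(2):
    c,im,d=look('wrist',['catch_1_mid','catch_2_mid','catch_3_mid','catch_5_mid','tray_bar','tray_pick','packer_tray','kit_floor','reject_floor'])
cv2.imwrite('pics/w1.png',im)
```

```text
[470.7 -18.6 261.3] [3.141e+00 0.000e+00 2.000e-03] [ 0.76 -0.69 -0.31] 2.9
wrist catch_1_mid 0.89 [433. -17.  30.]
wrist catch_3_mid 0.83 [540. -65.  33.]
wrist catch_5_mid 0.84 [ 451. -104.   31.]
wrist tray_bar 0.62 [669. 109.  52.]
wrist tray_pick 0.81 [ 645. -101.   10.]
wrist packer_tray 0.66 [652. -25.   0.]
wrist kit_floor 0.64 [ 500. -327.   -2.]
wrist reject_floor 0.64 [472. 324.   5.]
wrist catch_1_mid 0.91 [432. -19.  32.]
wrist catch_2_mid 0.59 [537.  51.  34.]
wrist catch_3_mid 0.89 [537. -64.  32.]
wrist catch_5_mid 0.71 [ 450. -105.   32.]
wrist catch_5_mid 0.63 [ 502. -326.    2.]
wrist tray_bar 0.95 [671. 104.  51.]
wrist tray_pick 0.61 [ 646. -104.    8.]
wrist packer_tray 0.8 [652. -22.  -2.]
wrist kit_floor 0.68 [ 498. -324.    2.]
wrist reject_floor 0.97 [476. 318.   6.]
```

View pics/w1.png

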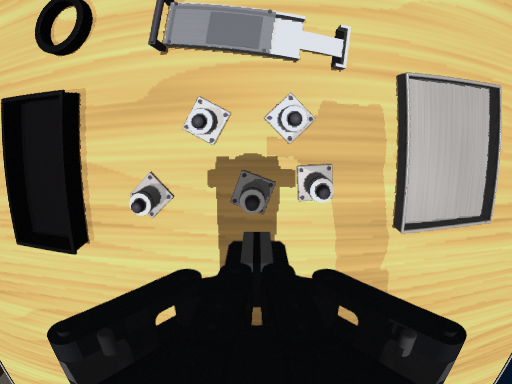

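>>> move_arm(steps=[[0,0,0,-0.0095,0.0005,-0.048,0],[0,0,0,-0.0095,0.0005,-0.048,0],[0,0,0,-0.0095,0,-0.048,0],[0,0,0,-0.0095,0,-0.04,0],[0,0,0,0,0,-0.004,0]])

```text
clock: 4.4
eef_pos: [428.1, -18.7, 69.9]
tool_rot: [3.142, 0.01, -0.001]
force: [-0.8, 0.6, -0.1]
width: -0.2
gripper_force: 0.0
```

>>> move_arm(steps=[[0,0,0,0,0,-0.003,0],[0,0,0,0,0,0,0],[0,0,0,0,0,0,0]])

```text
clock: 4.7
eef_pos: [434.7, -18.7, 72.0]
tool_rot: [3.142, -0.004, -0.001]
force: [-0.0, 0.2, 0.7]
width: 0.2
gripper_force: 0.0
```

>>> move_arm(steps=[[0,0,0,0,0,-0.003,0],[0,0,0,0,0,-0.003,0],[0,0,0,0,0,-0.003,0],[0,0,0,0,0,0,0],[0,0,0,0,0,0,0]])

```text
clock: 5.2
eef_pos: [433.5, -18.7, 61.5]
tool_rot: [-3.142, -0.002, -0.001]
force: [1.6, -0.1, 2.8]
width: 0.3
gripper_force: 1.3
```

>>> move_arm(steps=[[0,0,0,0,0,-0.002,0],[0,0,0,0,0,0,0],[0,0,0,0,0,0,0]])

```text
clock: 5.5
eef_pos: [432.9, -18.6, 59.3]
tool_rot: [-3.142, -0.001, -0.001]
force: [2.6, 0.5, 3.3]
width: 0.4
gripper_force: 1.6
```

>>> move_arm(steps=[[0,0,0,0,0,0.02,0],[0,0,0,0,0,0.021,0],[0,0,0,0.008,-0.042,0,0],[0,0,0,0.008,-0.042,0,0],[0,0,0,0,0,0,0]])

```text
clock: 6.0
eef_pos: [448.2, -109.1, 100.3]
tool_rot: [3.138, 0.0, -0.01]
force: [0.0, 0.7, 0.4]
width: -0.1
gripper_force: 0.0
```

>>> move_arm(steps=[[0,0,0,0,0,-0.02,0],[0,0,0,0,0,-0.008,0],[0,0,0,0,0,0,0],[0,0,0,0,0,0,0]])

```text
clock: 6.4
eef_pos: [447.9, -102.1, 72.1]
tool_rot: [-3.141, 0.002, -0.0]
force: [-0.3, -0.2, 0.7]
width: 0.0
gripper_force: 0.0
```

>>> move_arm(steps=[[0,0,0,0,0,-0.004,0],[0,0,0,0,0,-0.003,0],[0,0,0,0,0,-0.003,0],[0,0,0,0,0,0,0],[0,0,0,0,0,0,0]])

```text
clock: 6.9
eef_pos: [449.0, -102.5, 63.1]
tool_rot: [3.142, -0.001, -0.001]
force: [-1.2, 1.5, 11.2]
width: -0.1
gripper_force: 5.3
```

>>> move_arm(steps=[[0,0,0,0,0,0.02,0],[0,0,0,0,0,0.02,0],[0,0,0,0.044,0.019,0,0],[0,0,0,0.045,0.019,0,0],[0,0,0,0,0,0,0]])

```text
clock: 7.4
eef_pos: [545.4, -60.4, 103.3]
tool_rot: [-3.14, -0.01, 0.005]
force: [-1.3, 0.3, 0.0]
width: -0.2
gripper_force: 0.0
```

>>> move_arm(steps=[[0,0,0,0,0,-0.02,0],[0,0,0,0,0,-0.01,0],[0,0,0,0,0,0,0],[0,0,0,0,0,0,0]])

```text
clock: 7.8
eef_pos: [537.2, -64.9, 72.2]
tool_rot: [3.142, 0.001, -0.001]
force: [-0.2, 0.6, -0.2]
width: -0.3
gripper_force: 0.0
```

>>> move_arm(steps=[[0,0,0,0,0,-0.004,0],[0,0,0,0,0,-0.003,0],[0,0,0,0,0,-0.003,0],[0,0,0,0,0,0,0],[0,0,0,0,0,0,0]])

```text
clock: 8.3
eef_pos: [537.9, -64.9, 62.6]
tool_rot: [3.141, -0.001, -0.001]
force: [-0.4, 0.5, 2.5]
width: -0.2
gripper_force: 1.2
```

>>> move_arm(steps=[[0,0,0,0,0,0.02,0],[0,0,0,0,0.03,0.02,0],[0,0,0,0,0.042,0,0],[0,0,0,0,0.042,0,0],[0,0,0,0,0,0,0]])

```text
clock: 8.8
eef_pos: [537.2, 57.7, 102.4]
tool_rot: [-3.137, -0.0, 0.01]
force: [0.2, 0.8, 0.5]
width: 0.1
gripper_force: 0.0
```

>>> move_arm(steps=[[0,0,0,0,0,-0.02,0],[0,0,0,0,0,-0.01,0],[0,0,0,0,0,0,0],[0,0,0,0,0,0,0]])

```text
clock: 9.2
eef_pos: [537.4, 48.7, 72.2]
tool_rot: [3.141, 0.001, -0.002]
force: [-0.1, 0.5, -0.4]
width: 0.3
gripper_force: 0.0
```

>>> move_arm(steps=[[0,0,0,0,0,-0.004,0],[0,0,0,0,0,-0.003,0],[0,0,0,0,0,-0.003,0],[0,0,0,0,0,0,0],[0,0,0,0,0,0,0]])

```text
clock: 9.7
eef_pos: [538.1, 49.0, 63.4]
tool_rot: [-3.142, -0.001, -0.001]
force: [-1.7, -0.6, 10.1]
width: -0.2
gripper_force: 5.2
```

>>> move_arm(steps=[[0,0,0,0,0,0.02,0],[0,0,0,-0.02,0.015,0.02,0],[0,0,0,-0.03,0.022,0,0],[0,0,0,-0.03,0.022,0,0],[0,0,0,-0.029,0.023,0,0]])

```text
clock: 10.2
eef_pos: [427.7, 131.8, 102.7]
tool_rot: [-3.141, -0.001, -0.002]
force: [1.0, 0.8, -0.3]
width: -0.1
gripper_force: 0.0
```

>>> move_arm(steps=[[0,0,0,0,0,0,0],[0,0,0,0,0,-0.02,0],[0,0,0,0,0,-0.01,0],[0,0,0,0,0,0,0],[0,0,0,0,0,0,0]])

```text
clock: 10.7
eef_pos: [428.9, 130.8, 72.2]
tool_rot: [3.141, 0.0, -0.002]
force: [0.9, 0.1, -0.2]
width: 0.4
gripper_force: 0.0
```

>>> move_arm(steps=[[0,0,0,0,0,-0.004,0],[0,0,0,0,0,-0.003,0],[0,0,0,0,0,-0.003,0],[0,0,0,0,0,0,0],[0,0,0,0,0,0,0]])

```text
clock: 11.2
eef_pos: [429.1, 131.3, 62.5]
tool_rot: [-3.141, -0.001, -0.001]
force: [1.6, -1.3, 1.8]
width: -0.1
gripper_force: 1.2
```

>>> move_arm(steps=[[0,0,0,0,0,0.03,0],[0,0,0,0,0,0.04,0.06],[0,0,0,0,0,0,0.06],[0,0,0,0,0,0,0.06]])

```text
clock: 11.6
eef_pos: [428.8, 131.6, 133.0]
tool_rot: [-3.141, -0.002, -0.0]
force: [0.6, 0.2, -0.8]
width: 43.0
gripper_force: 0.0
```

```bash
cat > lk.py <<'E'
from h import *
import sys
s=telemetry.read_state();print(s['eef_pos'].round(1),s['tool_rot'].round(3),s['width'],s['clock'])
for cam in sys.argv[2:]:
    c,im,d=look(cam,['catch_%d_mid'%i for i in range(1,6)])
    if sys.argv[1]!='-': cv2.imwrite('pics/%s_%s.png'%(sys.argv[1],cam),im)
E
python3 lk.py - wrist side
```

```text
[428.8 131.6 133. ] [-3.141e+00 -2.000e-03 -0.000e+00] 43.02027201699438 11.6
wrist catch_2_mid 0.57 [539.  48.  31.]
wrist catch_3_mid 0.84 [539. -59.  36.]
wrist catch_4_mid 0.58 [432. 132.  33.]
wrist catch_5_mid 0.61 [ 453. -102.   31.]
side catch_1_mid 0.81 [433. -17.  31.]
side catch_2_mid 0.41 [532.  44.  36.]
side catch_4_mid 0.74 [425. 134.  34.]
side catch_5_mid 0.69 [ 444. -104.   31.]
side catch_5_mid 0.33 [531.  45.  36.]
```

>>> move_arm(steps=[[0,0,0,0,0,-0.04,0.065],[0,0,0,0,0,-0.04,0.065],[0,0,0,0,0,-0.03,0.065],[0,0,0,0,0,-0.011,0.065],[0,0,0,0,0,0,0.065]])

```text
clock: 12.7
eef_pos: [423.5, 132.7, 28.7]
tool_rot: [-3.138, 0.016, -0.002]
force: [0.4, 1.0, 0.1]
width: 65.4
gripper_force: 0.0
```

>>> move_arm(steps=[[0,0,0,0,0,0,0],[0,0,0,0,0,0,0],[0,0,0,0,0,0,0],[0,0,0,0,0,0,0],[0,0,0,0,0,0,0]])

```text
clock: 13.2
eef_pos: [425.0, 133.3, 31.0]
tool_rot: [-3.136, 0.012, -0.001]
force: [-0.9, -0.7, 6.0]
width: 29.9
gripper_force: 59.0
```

>>> move_arm(steps=[[0,0,0,0,0,0.015,0],[0,0,0,0,0,0.03,0],[0,0,0,0,0,0.03,0],[0,0,0,0,0,0,0]])

```text
clock: 13.6
eef_pos: [426.6, 133.4, 108.0]
tool_rot: [-3.135, 0.007, -0.001]
force: [0.8, 0.3, -2.3]
width: 30.2
gripper_force: 59.6
```

>>> move_arm(steps=[[0,0,0,-0.003,0.03,0,0],[0,0,0,-0.006,0.045,0,0],[0,0,0,-0.006,0.045,0,0],[0,0,0,-0.004,0.04,0,0],[0,0,0,-0.002,0.027,0,0]])

```text
clock: 14.1
eef_pos: [401.9, 323.3, 104.1]
tool_rot: [-3.136, 0.014, 0.002]
force: [0.8, -0.4, -1.8]
width: 29.9
gripper_force: 59.8
```

>>> move_arm(steps=[[0,0,0,0,0,0,0],[0,0,0,0,0,-0.02,0],[0,0,0,0,0,-0.02,0],[0,0,0,0,0,-0.01,0],[0,0,0,0,0,0,0]])

```text
clock: 14.6
eef_pos: [402.5, 318.4, 53.5]
tool_rot: [-3.139, 0.016, -0.002]
force: [-0.9, -0.6, -0.2]
width: 29.6
gripper_force: 59.9
```

Run:
```python
from h import *
s=telemetry.read_state();print(s['eef_pos'].round(1),s['qpos'].round(2),s['width'])
_,a,_=look('side',['reject_floor','catch_4_mid']);_,b,_=look('wrist',['reject_floor','catch_4_mid'])
cv2.imwrite('pics/c.png',np.hstack([cv2.resize(a[150:,100:356],(400,366)),cv2.resize(b,(400,366))]))
```

```text
[402.5 318.4  53.5] [-0.91  0.75  0.29  2.03 -0.5   0.45 -1.8 ] 29.602491386589264
side reject_floor 0.81 [471. 320.   4.]
side catch_4_mid 0.92 [405. 320.  55.]
side catch_4_mid 0.49 [472. 318.   6.]
wrist reject_floor 0.74 [473. 320.   6.]
wrist catch_4_mid 0.62 [411. 319.  56.]
```

View pics/c.png

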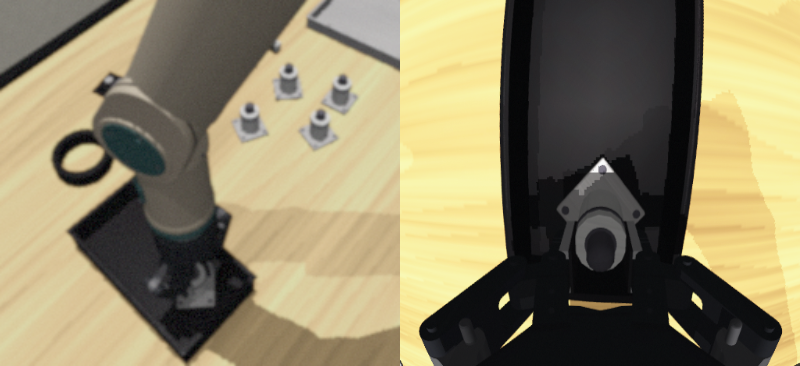

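>>> move_arm(steps=[[0,0,0,0,0,-0.01,0],[0,0,0,0,0,-0.006,0],[0,0,0,0,0,0,0],[0,0,0,0,0,0,0.052],[0,0,0,0,0,0,0.052]])

```text
clock: 15.4
eef_pos: [403.7, 320.0, 39.1]
tool_rot: [-3.137, 0.013, -0.001]
force: [0.8, -0.7, 0.4]
width: 51.9
gripper_force: 0.0
```

>>> move_arm(steps=[[0,0,0,0,0,0,0.052],[0,0,0,0,0,0.03,0.052],[0,0,0,0,0,0.04,0.052],[0,0,0,0,0,0.03,0.052],[0,0,0,0,0,0,0.065]])

```text
clock: 15.9
eef_pos: [405.8, 321.5, 142.8]
tool_rot: [-3.132, 0.007, -0.001]
force: [0.1, 0.2, -1.3]
width: 63.9
gripper_force: 0.0
```

>>> move_arm(steps=[[0,0,0,0.005,-0.045,0,0.065],[0,0,0,0.005,-0.045,0,0.065],[0,0,0,0.005,-0.045,0,0.065],[0,0,0,0.005,-0.045,0,0.065],[0,0,0,0.005,-0.045,0,0.065]])

```text
clock: 16.4
eef_pos: [428.2, 93.4, 138.7]
tool_rot: [-3.137, 0.014, -0.001]
force: [0.1, 0.5, 0.5]
width: 64.8
gripper_force: 0.0
```

>>> move_arm(steps=[[0,0,0,0.005,-0.04,0,0.065],[0,0,0,0.004,-0.04,0,0.065],[0,0,0,0,-0.03,0,0.065],[0,0,0,0,0,0,0.065],[0,0,0,0,0,0,0.065]])

```text
clock: 16.9
eef_pos: [437.1, -15.3, 138.7]
tool_rot: [-3.136, 0.014, -0.003]
force: [0.9, 1.0, -1.0]
width: 65.0
gripper_force: 0.0
```

```bash
python3 lk.py - wrist side scene
```

```text
[437.1 -15.3 138.7] [-3.136e+00  1.400e-02 -3.000e-03] 64.963263284579 16.9
wrist catch_1_mid 0.62 [434. -16.  33.]
wrist catch_2_mid 0.63 [534.  50.  32.]
wrist catch_3_mid 0.96 [539. -62.  34.]
wrist catch_3_mid 0.63 [ 449. -102.   29.]
wrist catch_5_mid 0.6 [ 451. -103.   30.]
side catch_1_mid 0.87 [431. -16.  31.]
side catch_1_mid 0.65 [669. 101.  52.]
side catch_2_mid 0.68 [533.  48.  36.]
side catch_3_mid 0.64 [535. -66.  36.]
side catch_5_mid 0.76 [ 446. -103.   32.]
side catch_5_mid 0.22 [405. 322.  40.]
scene catch_1_mid 0.89 [432. -16.  31.]
scene catch_2_mid 0.69 [535.  48.  31.]
scene catch_2_mid 0.64 [472. 325.  -3.]
scene catch_3_mid 0.69 [533. -64.  36.]
scene catch_4_mid 0.75 [405. 317.  40.]
scene catch_4_mid 0.64 [666. 103.  45.]
scene catch_5_mid 0.94 [ 444. -104.   31.]
scene catch_5_mid 0.73 [ 636. -101.    5.]
scene catch_5_mid 0.45 [705. 275.  -0.]
```

>>> move_arm(steps=[[-0.3,-0.8,0,-0.004,-0.001,-0.02,0.065],[0,0,0,0,0,-0.04,0.065],[0,0,0,0,0,-0.03,0.065],[0,0,0,0,0,-0.018,0.065],[0,0,0,0,0,0,0.065]])

```text
clock: 18.3
eef_pos: [431.6, -15.3, 35.4]
tool_rot: [-3.14, 0.005, -0.003]
force: [0.5, -0.1, 0.3]
width: 65.2
gripper_force: 0.0
```

>>> move_arm(steps=[[0,0,0,0,0,-0.004,0.065],[0,0,0,0,0,0,0],[0,0,0,0,0,0,0],[0,0,0,0,0,0,0],[0,0,0,0,0,0,0]])

```text
clock: 18.8
eef_pos: [433.1, -15.1, 34.0]
tool_rot: [-3.139, 0.0, -0.001]
force: [-0.4, 0.7, 6.3]
width: 29.7
gripper_force: 58.7
```

>>> move_arm(steps=[[0,0,0,0,0,0.01,0],[0,0,0,0,0,0.03,0],[0,0,0,0,0,0.03,0],[0,0,0,0,0,0.005,0],[0,0,0,0,0,0,0]])

```text
clock: 19.3
eef_pos: [433.3, -14.9, 108.8]
tool_rot: [-3.139, -0.0, -0.001]
force: [0.1, 0.1, -1.5]
width: 29.5
gripper_force: 59.6
```

Run:
```python
from h import *
look('side',['catch_1_mid','catch_2_mid']);print(telemetry.read_state()['eef_pos'].round(1))
```

```text
side catch_1_mid 0.83 [429. -19. 104.]
side catch_2_mid 0.93 [530.  47.  34.]
[431.9 -15.  107.2]
```

>>> move_arm(steps=[[0,0,0,0.003,0.025,0,0],[0,0,0,0.005,0.04,0,0],[0,0,0,0.005,0.045,0,0],[0,0,0,0.005,0.045,0,0],[0,0,0,0.005,0.045,0,0]])

```text
clock: 19.95
eef_pos: [454.9, 186.1, 106.7]
tool_rot: [-3.141, 0.004, -0.002]
force: [1.4, 0.1, -2.0]
width: 29.7
gripper_force: 59.7
```

>>> move_arm(steps=[[0,0,0,0.006,0.045,0,0],[0,0,0,0.006,0.045,0,0],[0,0,0,0.006,0.035,0,0],[0,0,0,0,0.01,0,0],[0,0,0,0,0,0,0]])

```text
clock: 20.45
eef_pos: [472.4, 321.2, 106.2]
tool_rot: [-3.141, 0.004, 0.002]
force: [-0.1, -0.5, -1.9]
width: 29.4
gripper_force: 59.8
```

>>> move_arm(steps=[[0,0,0,0,0,-0.02,0],[0,0,0,0,0,-0.025,0],[0,0,0,0,0,-0.015,0],[0,0,0,0,0,-0.006,0],[0,0,0,0,0,0,0]])

```text
clock: 20.95
eef_pos: [473.4, 318.4, 41.3]
tool_rot: [-3.141, 0.004, -0.003]
force: [0.2, 0.7, -0.8]
width: 29.6
gripper_force: 59.8
```

Run:
```python
from h import *
look('side',['catch_1_mid','catch_2_mid']);print(telemetry.read_state()['eef_pos'].round(1),telemetry.read_state()['width'],telemetry.read_state()['force'])
```

```text
side catch_1_mid 0.96 [473. 317.  37.]
side catch_2_mid 0.94 [532.  46.  35.]
[474.4 319.7  42.8] 29.547369467012455 [ 0.00179574  0.35742299 -0.76567436]
```

>>> move_arm(steps=[[0,0,0,0,0,-0.003,0],[0,0,0,0,0,0,0],[0,0,0,0,0,0,0.052],[0,0,0,0,0,0,0.052],[0,0,0,0,0,0,0.052]])

```text
clock: 21.6
eef_pos: [473.8, 320.0, 39.2]
tool_rot: [-3.139, 0.002, -0.001]
force: [-0.8, 0.1, 0.7]
width: 51.7
gripper_force: 0.0
```

>>> move_arm(steps=[[0,0,0,0,0,0.03,0.052],[0,0,0,0,0,0.04,0.052],[0,0,0,0,0,0.03,0.052],[0,0,0,0.007,-0.043,0,0.065],[0,0,0,0.007,-0.043,0,0.065]])

```text
clock: 22.1
eef_pos: [488.2, 234.7, 140.1]
tool_rot: [-3.138, -0.001, 0.003]
force: [0.8, -0.7, 0.4]
width: 65.0
gripper_force: 0.0
```

>>> move_arm(steps=[[0,0,0,0.007,-0.043,0,0.065],[0,0,0,0.007,-0.043,0,0.065],[0,0,0,0.007,-0.043,0,0.065],[0,0,0,0.007,-0.043,0,0.065],[0,0,0,0.007,-0.043,0,0.065]])

```text
clock: 22.6
eef_pos: [522.8, 17.1, 139.2]
tool_rot: [-3.139, 0.002, -0.001]
force: [1.5, -0.6, 1.0]
width: 64.9
gripper_force: 0.0
```

>>> move_arm(steps=[[0,0,0,0.007,-0.043,0,0.065],[0,0,0,0.007,-0.04,0,0.065],[0,0,0,0,0,0,0.065],[0,0,0,0,0,0,0.065]])

```text
clock: 23.0
eef_pos: [536.5, -65.5, 139.1]
tool_rot: [-3.139, 0.002, -0.005]
force: [-0.1, 0.7, 0.0]
width: 65.0
gripper_force: 0.0
```

```bash
python3 lk.py - wrist side scene
```

```text
[536.5 -65.5 139.1] [-3.139e+00  2.000e-03 -5.000e-03] 64.97809226544817 23.0
wrist catch_2_mid 0.75 [538.  48.  35.]
wrist catch_3_mid 0.76 [539. -62.  33.]
wrist catch_5_mid 0.87 [ 451. -101.   34.]
side catch_1_mid 0.86 [472. 319.  35.]
side catch_2_mid 0.89 [531.  49.  34.]
side catch_3_mid 0.91 [535. -69.  36.]
side catch_4_mid 0.68 [402. 322.  39.]
side catch_5_mid 0.92 [ 446. -105.   32.]
scene catch_1_mid 0.56 [471. 317.  34.]
scene catch_2_mid 0.58 [534.  49.  30.]
scene catch_3_mid 0.84 [534. -65.  35.]
scene catch_4_mid 0.76 [403. 317.  40.]
scene catch_5_mid 0.56 [ 442. -107.   32.]
```

>>> move_arm(steps=[[0,0,0,0,0,-0.04,0.065],[0,0,0,0,0,-0.04,0.065],[0,0,0,0,0,-0.028,0.065],[0,0,0,0,0,-0.009,0.065],[0,0,0,0,0,0,0.065]])

```text
clock: 24.4
eef_pos: [536.0, -64.4, 21.1]
tool_rot: [-3.139, 0.004, -0.002]
force: [-0.4, 0.2, 0.9]
width: 64.8
gripper_force: 0.0
```

>>> move_arm(steps=[[0,0,0,0,0,0,0],[0,0,0,0,0,0,0],[0,0,0,0,0,0,0],[0,0,0,0,0,0,0],[0,0,0,0,0,0,0]])

```text
clock: 24.9
eef_pos: [537.8, -64.5, 23.7]
tool_rot: [-3.14, -0.001, -0.001]
force: [-0.6, 1.6, 6.0]
width: 30.6
gripper_force: 59.1
```

>>> move_arm(steps=[[0,0,0,0,0,0.015,0],[0,0,0,0,0,0.03,0],[0,0,0,0,0,0.03,0],[0,0,0,0,0,0.015,0],[0,0,0,0,0,0,0]])

```text
clock: 25.4
eef_pos: [538.4, -64.3, 114.6]
tool_rot: [-3.14, -0.003, -0.001]
force: [0.3, -0.1, -2.2]
width: 30.4
gripper_force: 59.5
```

Run:
```python
from h import *
look('side',['catch_3_mid']);print(telemetry.read_state()['eef_pos'].round(1))
```

```text
side catch_3_mid 0.85 [534. -67. 129.]
[536.6 -63.7 112.1]
```

>>> move_arm(steps=[[0,0,0,0,0.025,0.01,0],[0,0,0,0,0.042,0,0],[0,0,0,0,0.045,0,0],[0,0,0,0,0.045,0,0],[0,0,0,0,0.045,0,0]])

```text
clock: 26.0
eef_pos: [535.5, 139.5, 120.6]
tool_rot: [-3.14, 0.004, -0.002]
force: [1.4, 0.5, -2.1]
width: 30.1
gripper_force: 59.7
```

>>> move_arm(steps=[[0,0,0,0,0.045,0,0],[0,0,0,0.001,0.045,0,0],[0,0,0,0.001,0.045,0,0],[0,0,0,0.001,0.035,0,0],[0,0,0,0,0.011,0,0]])

```text
clock: 26.5
eef_pos: [537.4, 324.7, 119.7]
tool_rot: [-3.138, 0.005, 0.006]
force: [-0.1, 0.2, -2.1]
width: 30.6
gripper_force: 59.8
```

>>> move_arm(steps=[[0,0,0,0,0,-0.02,0],[0,0,0,0,0,-0.03,0],[0,0,0,0,0,-0.025,0],[0,0,0,0,0,-0.012,0],[0,0,0,0,0,0,0]])

```text
clock: 27.0
eef_pos: [538.0, 317.4, 32.5]
tool_rot: [3.141, 0.006, -0.003]
force: [0.6, 0.2, -1.6]
width: 30.6
gripper_force: 59.8
```

Run:
```python
from h import *
look('side',['catch_3_mid']);s=telemetry.read_state();print(s['eef_pos'].round(1),s['width'],s['force'])
```

```text
side catch_3_mid 0.97 [532. 316.  45.]
[540.1 318.3  35.2] 30.560288386488676 [ 0.27365854  0.08245731 -1.2994982 ]
```

>>> move_arm(steps=[[0,0,0,0,0,-0.006,0],[0,0,0,0,0,0,0],[0,0,0,0,0,0,0.052],[0,0,0,0,0,0,0.052],[0,0,0,0,0,0,0.052]])

```text
clock: 27.6
eef_pos: [540.0, 319.0, 29.5]
tool_rot: [-3.139, 0.001, -0.001]
force: [0.2, -0.2, 0.4]
width: 52.0
gripper_force: 0.0
```

>>> move_arm(steps=[[0,0,0,0,0,0.03,0.052],[0,0,0,0,0,0.04,0.052],[0,0,0,0,0,0.04,0.052],[0,0,0,0,-0.04,0,0.065],[0,0,0,-0.001,-0.045,0,0.065]])

```text
clock: 28.1
eef_pos: [539.5, 235.4, 140.6]
tool_rot: [-3.137, -0.002, 0.003]
force: [1.2, -1.3, 0.6]
width: 65.3
gripper_force: 0.0
```

>>> move_arm(steps=[[0,0,0,-0.001,-0.045,0,0.065],[0,0,0,-0.001,-0.045,0,0.065],[0,0,0,0,-0.045,0,0.065],[0,0,0,0,-0.05,0,0.065],[0,0,0,0,0,0,0.065]])

```text
clock: 28.6
eef_pos: [536.9, 39.2, 140.4]
tool_rot: [3.139, -0.001, -0.014]
force: [0.1, 0.4, 0.6]
width: 65.1
gripper_force: 0.0
```

```bash
python3 lk.py - wrist side scene
```

```text
[536.9  39.2 140.4] [ 3.139e+00 -1.000e-03 -1.400e-02] 65.08404503635455 28.6
wrist catch_1_mid 0.74 [474. 315.  38.]
wrist catch_2_mid 0.87 [538.  51.  32.]
wrist catch_3_mid 0.66 [540. 320.  38.]
wrist catch_4_mid 0.6 [412. 319.  37.]
wrist catch_4_mid 0.41 [ 643. -103.   11.]
wrist catch_5_mid 0.85 [ 454. -101.   32.]
side catch_1_mid 0.91 [473. 317.  33.]
side catch_2_mid 0.54 [531.  45.  35.]
side catch_3_mid 0.66 [536. 318.  39.]
side catch_3_mid 0.48 [467. 318.   4.]
side catch_4_mid 0.55 [671. 103.  53.]
side catch_5_mid 0.93 [ 448. -102.   33.]
scene catch_1_mid 0.8 [474. 321.  33.]
scene catch_2_mid 0.8 [535.  47.  29.]
scene catch_3_mid 0.54 [535. 318.  40.]
scene catch_4_mid 0.73 [406. 317.  40.]
scene catch_5_mid 0.75 [ 444. -104.   33.]
scene catch_5_mid 0.5 [ 637. -103.    7.]
```

>>> move_arm(steps=[[0,0,0,0,0,-0.03,0.065],[0,0,0,0,0,-0.05,0.065],[0,0,0,0,0,-0.028,0.065],[0,0,0,0,0,-0.009,0.065],[0,0,0,0,0,0,0.065]])

```text
clock: 30.0
eef_pos: [536.1, 48.4, 21.2]
tool_rot: [-3.14, 0.004, -0.002]
force: [-0.9, 0.6, 1.1]
width: 64.8
gripper_force: 0.0
```

>>> move_arm(steps=[[0,0,0,0,0,0,0],[0,0,0,0,0,0,0],[0,0,0,0,0,0,0],[0,0,0,0,0,0,0],[0,0,0,0,0,0,0]])

```text
clock: 30.5
eef_pos: [537.9, 48.7, 23.8]
tool_rot: [-3.139, -0.001, -0.001]
force: [-1.1, -0.6, 5.1]
width: 30.4
gripper_force: 59.0
```

>>> move_arm(steps=[[0,0,0,0,0,0.015,0],[0,0,0,0,0,0.03,0],[0,0,0,0,0,0.035,0],[0,0,0,0,0,0.02,0],[0,0,0,0,0,0,0]])

```text
clock: 31.0
eef_pos: [538.9, 48.9, 125.5]
tool_rot: [-3.139, -0.005, -0.001]
force: [0.8, -0.2, -1.6]
width: 30.3
gripper_force: 59.5
```

Run:
```python
from h import *
look('side',['catch_2_mid','catch_5_mid']);print(telemetry.read_state()['eef_pos'].round(1))
```

```text
side catch_2_mid 0.86 [532.  46. 136.]
side catch_2_mid 0.25 [638. -97.  10.]
side catch_5_mid 0.59 [ 445. -104.   32.]
[536.1  49.3 121.7]
```

>>> move_arm(steps=[[0,0,0,-0.006,-0.023,0,0],[0,0,0,-0.011,-0.04,0,0],[0,0,0,-0.012,-0.044,0,0],[0,0,0,-0.012,-0.044,0,0],[0,0,0,-0.012,-0.044,0,0]])

```text
clock: 31.65
eef_pos: [482.2, -147.3, 120.8]
tool_rot: [-3.139, 0.004, -0.001]
force: [0.9, -0.1, -0.7]
width: 30.3
gripper_force: 59.7
```

>>> move_arm(steps=[[0,0,0,-0.012,-0.044,0,0],[0,0,0,-0.012,-0.044,0,0],[0,0,0,-0.012,-0.044,0,0],[0,0,0,-0.012,-0.044,0,0],[0,0,0,-0.011,-0.032,0,0]])

```text
clock: 32.15
eef_pos: [422.7, -357.1, 120.8]
tool_rot: [-3.14, 0.004, -0.004]
force: [-0.0, -0.8, -1.5]
width: 30.3
gripper_force: 59.7
```

>>> move_arm(steps=[[0,0,0,0,0,0,0],[0,0,0,0,0,-0.03,0],[0,0,0,0,0,-0.035,0],[0,0,0,0,0,-0.02,0],[0,0,0,0,0,0,0]])

```text
clock: 32.65
eef_pos: [429.6, -353.2, 35.7]
tool_rot: [-3.139, -0.004, 0.001]
force: [5.8, 1.8, 3.5]
width: 30.0
gripper_force: 68.3
```

Run:
```python
from h import *
look('side',['catch_2_mid','kit_floor']);look('scene',['catch_2_mid','kit_floor']);s=telemetry.read_state();print(s['eef_pos'].round(1),s['width'],s['force'])
```

```text
side catch_2_mid 0.76 [ 423. -356.   53.]
side kit_floor 0.81 [ 494. -322.    4.]
scene catch_2_mid 0.84 [ 425. -353.   50.]
scene kit_floor 0.79 [ 496. -322.    4.]
[ 427.1 -353.    37.2] 30.567302238074134 [4.20725257 2.64895672 7.42378851]
```

>>> move_arm(steps=[[0,0,0,0,0,0.025,0],[0,0,0,0.015,0,0,0],[0,0,0,0,0,0,0],[0,0,0,0,0,-0.02,0],[0,0,0,0,0,0,0]])

```text
clock: 33.45
eef_pos: [437.6, -351.6, 39.2]
tool_rot: [-3.135, 0.007, -0.001]
force: [-1.3, 1.1, -1.1]
width: 30.3
gripper_force: 67.8
```

Run:
```python
from h import *
_,a,_=look('wrist',['catch_2_mid','kit_floor']);_,b,_=look('scene',['catch_2_mid','kit_floor']);s=telemetry.read_state();print(s['eef_pos'].round(1),s['width'],s['force'])
cv2.imwrite('pics/d.png',np.hstack([cv2.resize(b[190:,:260],(400,300)),cv2.resize(a,(400,300))]))
```

```text
wrist kit_floor 0.57 [ 498. -327.   -3.]
scene catch_2_mid 0.57 [ 436. -353.   55.]
scene kit_floor 0.81 [ 495. -324.    3.]
[ 439.6 -354.4   42.3] 30.17417417993657 [-0.57666236 -0.30274305 -1.70323512]
```

View pics/d.png

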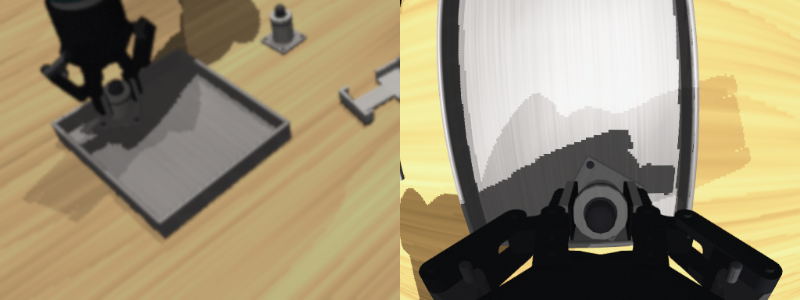

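>>> move_arm(steps=[[0,0,0,0.003,0,-0.007,0],[0,0,0,0,0,-0.004,0],[0,0,0,0,0,0,0]])

```text
clock: 34.05
eef_pos: [443.1, -354.1, 30.6]
tool_rot: [-3.139, 0.002, -0.001]
force: [0.8, 0.5, -0.3]
width: 30.5
gripper_force: 68.1
```

>>> move_arm(steps=[[0,0,0,0,0,-0.003,0],[0,0,0,0,0,0,0],[0,0,0,0,0,0,0]])

```text
clock: 34.35
eef_pos: [442.9, -354.3, 29.7]
tool_rot: [-3.139, 0.0, -0.002]
force: [-1.7, 1.9, 13.8]
width: 30.4
gripper_force: 69.5
```

Run:
```python
from h import *
look('side',['catch_2_mid']);look('scene',['catch_2_mid']);s=telemetry.read_state();print(s['eef_pos'].round(1),s['width'],s['force'])
```

```text
side catch_2_mid 0.77 [ 439. -357.   46.]
scene catch_2_mid 0.59 [ 441. -351.   41.]
[ 443.  -354.3   29.7] 30.36874992954262 [-1.96561418  1.3130338  14.81234649]
```

>>> move_arm(steps=[[0,0,0,0,0,0.001,0],[0,0,0,0,0,0,0.052],[0,0,0,0,0,0,0.052],[0,0,0,0,0,0,0.052],[0,0,0,0,0,0.03,0.052]])

```text
clock: 35.05
eef_pos: [440.6, -352.2, 56.2]
tool_rot: [-3.135, 0.008, -0.002]
force: [-0.2, 0.9, -0.3]
width: 51.9
gripper_force: 0.0
```

>>> move_arm(steps=[[0,0,0,0,0,0.04,0.052],[0,0,0,0,0,0.04,0.052],[0,0,0,0,0.04,0,0.065],[0,0,0,0.001,0.045,0,0.065],[0,0,0,0.001,0.045,0,0.065]])

```text
clock: 35.55
eef_pos: [444.4, -223.1, 139.1]
tool_rot: [-3.14, 0.002, -0.003]
force: [0.6, 0.2, 0.3]
width: 65.1
gripper_force: 0.0
```

>>> move_arm(steps=[[0,0,0,0.001,0.045,0,0.065],[0,0,0,0.001,0.045,0,0.065],[0,0,0,0.001,0.031,0,0.065],[0,0,0,0,0,0,0.065],[0,0,0,0,0,0,0.065]])

```text
clock: 36.05
eef_pos: [447.8, -102.7, 138.9]
tool_rot: [-3.14, 0.002, 0.0]
force: [0.5, -0.2, 0.6]
width: 65.1
gripper_force: 0.0
```

```bash
python3 lk.py - wrist side scene
```

```text
[ 447.8 -102.7  138.9] [-3.14e+00  2.00e-03  0.00e+00] 65.07715704196629 36.05
wrist catch_2_mid 0.61 [ 428. -353.   35.]
wrist catch_3_mid 0.5 [ 451. -102.   29.]
wrist catch_5_mid 0.92 [ 449. -104.   32.]
side catch_1_mid 0.64 [472. 318.  33.]
side catch_1_mid 0.25 [ 448. -103.   33.]
side catch_1_mid 0.22 [700. 274.  -1.]
side catch_3_mid 0.8 [539. 317.  40.]
side catch_4_mid 0.84 [407. 320.  39.]
side catch_5_mid 0.9 [ 448. -103.   31.]
side catch_5_mid 0.24 [470. 318.  32.]
scene catch_1_mid 0.78 [470. 316.  36.]
scene catch_1_mid 0.54 [775. 135.   1.]
scene catch_1_mid 0.33 [405. 318.  37.]
scene catch_1_mid 0.22 [ 428. -352.   35.]
scene catch_2_mid 0.84 [ 423. -354.   31.]
scene catch_3_mid 0.63 [537. 321.  37.]
scene catch_4_mid 0.56 [402. 317.  36.]
scene catch_5_mid 0.98 [ 445. -102.   33.]
```

>>> move_arm(steps=[[0,0,0,0,0,-0.03,0.065],[0,0,0,0,0,-0.04,0.065],[0,0,0,0,0,-0.03,0.065],[0,0,0,0,0,-0.009,0.065],[0,0,0,0,0,0,0.065]])

```text
clock: 37.45
eef_pos: [446.9, -103.3, 29.2]
tool_rot: [-3.139, 0.004, -0.002]
force: [0.5, 0.0, 0.1]
width: 65.4
gripper_force: 0.0
```

>>> move_arm(steps=[[0,0,0,0,0,0,0],[0,0,0,0,0,0,0],[0,0,0,0,0,0,0],[0,0,0,0,0,0,0],[0,0,0,0,0,0,0]])

```text
clock: 37.95
eef_pos: [448.6, -103.1, 31.5]
tool_rot: [-3.14, -0.001, -0.001]
force: [-1.2, 0.5, 6.7]
width: 30.2
gripper_force: 58.7
```

>>> move_arm(steps=[[0,0,0,0,0,0.015,0],[0,0,0,0,0,0.03,0],[0,0,0,0,0,0.035,0],[0,0,0,0.006,-0.025,0.01,0],[0,0,0,0.007,-0.04,0,0]])

```text
clock: 38.45
eef_pos: [462.4, -165.7, 122.5]
tool_rot: [-3.138, -0.002, 0.005]
force: [1.0, 0.2, -1.1]
width: 30.1
gripper_force: 59.7
```

>>> move_arm(steps=[[0,0,0,0.007,-0.045,0,0],[0,0,0,0.007,-0.045,0,0],[0,0,0,0.005,-0.032,0,0],[0,0,0,0,0,0,0],[0,0,0,0,0,-0.03,0]])

```text
clock: 38.95
eef_pos: [481.9, -293.1, 93.3]
tool_rot: [3.139, -0.005, -0.003]
force: [0.0, 0.2, -1.6]
width: 29.4
gripper_force: 59.9
```

>>> move_arm(steps=[[0,0,0,0,0,-0.03,0],[0,0,0,0,0,-0.015,0],[0,0,0,0,0,0,0]])

```text
clock: 39.25
eef_pos: [478.5, -288.6, 43.7]
tool_rot: [-3.137, 0.005, -0.001]
force: [-0.5, 0.0, -1.1]
width: 29.6
gripper_force: 59.9
```

Run:
```python
from h import *
look('side',['catch_5_mid']);look('scene',['catch_5_mid','catch_2_mid']);s=telemetry.read_state();print(s['eef_pos'].round(1),s['width'],s['force'])
```

```text
side catch_5_mid 0.58 [ 476. -293.   44.]
side catch_5_mid 0.32 [649. -24.   1.]
scene catch_5_mid 0.93 [ 475. -292.   47.]
scene catch_2_mid 0.88 [ 426. -354.   33.]
[ 480.5 -290.7   46.3] 29.811730277625834 [-0.47193493 -0.0574965  -1.3579337 ]
```

>>> move_arm(steps=[[0,0,0,0,0,-0.006,0],[0,0,0,0,0,-0.003,0],[0,0,0,0,0,0,0],[0,0,0,0,0,0,0.052],[0,0,0,0,0,0,0.052]])

```text
clock: 40.0
eef_pos: [479.7, -290.4, 36.1]
tool_rot: [-3.14, 0.002, -0.002]
force: [1.2, -0.9, 0.3]
width: 51.8
gripper_force: 0.0
```

>>> move_arm(steps=[[0,0,0,0,0,0,0.052],[0,0,0,0,0,0.03,0.052],[0,0,0,0,0,0.045,0.052],[0,0,0,0,0,0.04,0.052],[0,0,0,0.01,0.02,0,0.052]])

```text
clock: 40.5
eef_pos: [490.8, -276.0, 156.7]
tool_rot: [3.136, -0.006, -0.007]
force: [1.1, -0.7, -0.5]
width: 51.7
gripper_force: 0.0
```

>>> move_arm(steps=[[0,0,-3,0.019,0.039,0,0.052],[0,0,-3,0.019,0.039,0,0.052],[0,0,-3,0.019,0.039,0,0.052],[0,0,0,0.019,0.039,0,0.052],[0,0,0,0.019,0.039,0,0.052]])

```text
clock: 41.0
eef_pos: [585.3, -73.4, 151.2]
tool_rot: [-3.139, 0.002, -0.159]
force: [0.6, -0.4, 0.3]
width: 51.9
gripper_force: 0.0
```

>>> move_arm(steps=[[0,0,0,0.019,0.039,0,0.052],[0,0,0,0.019,0.039,0,0.052],[0,0,0,0.019,0.039,0,0.052],[0,0,0,0.015,0.03,0,0.052],[0,0,0,0,0,0,0.052]])

```text
clock: 41.5
eef_pos: [658.2, 79.6, 150.1]
tool_rot: [-3.135, 0.002, -0.149]
force: [-0.5, 0.6, 0.0]
width: 52.2
gripper_force: 0.0
```

Run:
```python
from h import *
s=telemetry.read_state();print(s['eef_pos'].round(1),s['tool_rot'].round(3),s['width'],s['clock'])
for i in range(2): c,im,_=look('wrist',['tray_bar','tray_pick','packer_tray','packer_mid'])
look('side',['catch_5_mid','catch_2_mid','tray_bar','tray_pick','packer_mid']);_,b,_=look('scene',['catch_5_mid','catch_2_mid','tray_bar','tray_pick'])
cv2.imwrite('pics/e.png',np.hstack([cv2.resize(b,(400,300)),cv2.resize(im,(400,300))]))
```

```text
[658.2  79.6 150.1] [-3.135e+00  2.000e-03 -1.490e-01] 52.17202698960807 41.5
wrist tray_bar 0.76 [671. 106.  51.]
wrist tray_pick 0.9 [ 644. -101.   11.]
wrist packer_tray 0.86 [653. -24.  -3.]
wrist packer_mid 0.61 [ 644. -103.   12.]
wrist tray_bar 0.71 [668. 103.  52.]
wrist tray_pick 0.73 [ 644. -104.   11.]
wrist packer_tray 0.57 [655. -26.  -2.]
side catch_5_mid 0.87 [ 476. -290.   38.]
side catch_2_mid 0.7 [ 423. -358.   39.]
side tray_bar 0.95 [673. 104.  51.]
side tray_pick 0.97 [637. -98.   9.]
scene catch_5_mid 0.92 [ 473. -292.   36.]
scene catch_5_mid 0.29 [472. 318.  32.]
scene catch_2_mid 0.61 [ 425. -355.   35.]
scene tray_bar 0.64 [667.  99.  45.]
scene tray_bar 0.34 [474. 321.  34.]
scene tray_pick 0.93 [ 637. -104.    8.]
```

View pics/e.png

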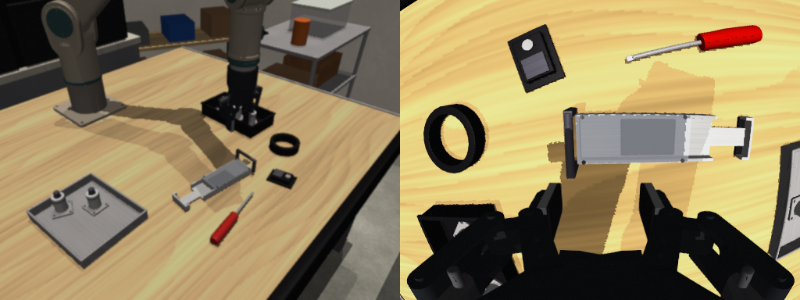

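>>> move_arm(steps=[[0,0,0,0.006,0.011,0,0.052],[0,0,0,0.005,0.011,-0.02,0.052],[0,0,0,0,0,-0.04,0.052],[0,0,0,0,0,-0.04,0.052],[0,0,0,0,0,-0.017,0.052]])

```text
clock: 43.05
eef_pos: [665.4, 95.4, 30.0]
tool_rot: [-3.14, 0.008, -0.158]
force: [-0.6, 0.6, -0.2]
width: 51.8
gripper_force: 0.0
```

>>> move_arm(steps=[[0,0,0,0,0,0,0.052],[0,0,0,0,0,0,0.052]])

```text
clock: 43.25
eef_pos: [668.8, 93.7, 35.1]
tool_rot: [-3.14, 0.0, -0.159]
force: [0.6, -1.2, -0.3]
width: 52.3
gripper_force: 0.0
```

>>> move_arm(steps=[[0,0,0,0,0,0,0],[0,0,0,0,0,0,0],[0,0,0,0,0,0,0],[0,0,0,0,0,0,0],[0,0,0,0,0,0,0]])

```text
clock: 43.75
eef_pos: [669.6, 96.8, 36.3]
tool_rot: [-3.135, -0.001, -0.157]
force: [0.7, 4.9, 5.8]
width: 7.8
gripper_force: 58.6
```

Run:
```python
from h import *
s=telemetry.read_state();print(s['eef_pos'].round(1),s['tool_rot'].round(3),s['force'].round(1),s['width'],s['gripper_force'])
look('side',['tray_bar','tray_pick']);look('scene',['tray_bar','tray_pick'])
# lift plan: bar rel. to foot (h,50)
p=np.array([232,50.])
a=np.deg2rad(np.arange(0,28,2.5))
q=np.c_[p[0]*np.cos(a)-p[1]*np.sin(a),p[0]*np.sin(a)+p[1]*np.cos(a)]-p
print(np.c_[np.rad2deg(a),q].round(1))
```

```text
[669.6  96.8  36.3] [-3.135e+00 -1.000e-03 -1.570e-01] [0.7 4.9 5.8] 7.8044539876758465 58.56221795082092
side tray_bar 0.74 [668.  96.  52.]
side tray_pick 0.75 [ 636. -107.   11.]
scene tray_bar 0.68 [666.  97.  45.]
scene tray_pick 0.69 [ 635. -106.    7.]
[[  0.    0.    0. ]
 [  2.5  -2.4  10.1]
 [  5.   -5.2  20. ]
 [  7.5  -8.5  29.9]
 [ 10.  -12.2  39.5]
 [ 12.5 -16.3  49. ]
 [ 15.  -20.8  58.3]
 [ 17.5 -25.8  67.4]
 [ 20.  -31.1  76.3]
 [ 22.5 -36.8  85. ]
 [ 25.  -42.9  93.4]
 [ 27.5 -49.3 101.5]]
```

>>> move_arm(steps=[[0,0,0,-0.0003,-0.0024,0.0101,0],[0,0,0,-0.0004,-0.0028,0.0099,0],[0,0,0,-0.0005,-0.0033,0.0099,0],[0,0,0,-0.0005,-0.0037,0.0096,0],[0,0,0,0,0,0,0]])

```text
clock: 44.55
eef_pos: [666.8, 79.7, 75.3]
tool_rot: [-3.14, -0.001, -0.16]
force: [0.7, -0.3, -4.0]
width: 7.4
gripper_force: 58.5
```

>>> move_arm(steps=[[0,0,0,-0.0006,-0.0041,0.0095,0],[0,0,0,-0.0007,-0.0045,0.0093,0],[0,0,0,-0.0007,-0.005,0.0091,0],[0,0,0,0,0,0,0]])

```text
clock: 44.95
eef_pos: [664.9, 66.3, 103.4]
tool_rot: [-3.14, -0.001, -0.16]
force: [-0.4, 1.4, -1.9]
width: 7.6
gripper_force: 58.5
```

>>> move_arm(steps=[[0,0,0,-0.0008,-0.0053,0.0089,0],[0,0,0,0,0,0,0],[0,0,0,-0.0008,-0.0057,0.0087,0],[0,0,0,-0.0009,-0.0061,0.0084,0],[0,0,0,0,0,0,0]])

```text
clock: 45.45
eef_pos: [662.2, 48.6, 129.0]
tool_rot: [-3.141, -0.001, -0.161]
force: [0.9, -1.7, -5.1]
width: 7.6
gripper_force: 58.3
```

>>> move_arm(steps=[[0,0,0,0,0,0,0],[0,0,0,0,0,0,0],[0,0,0,0,0,0,0],[0,0,0,0,0,0,0],[0,0,0,0,0,0,0]])

```text
clock: 45.95
eef_pos: [661.3, 51.1, 127.1]
tool_rot: [-3.14, 0.002, -0.158]
force: [1.0, -0.6, -5.0]
width: 7.4
gripper_force: 58.3
```

Run:
```python
from h import *
s=telemetry.read_state();print(s['eef_pos'].round(1),s['width'])
_,a,_=look('side',['tray_bar','tray_pick','packer_mid']);_,b,_=look('scene',['tray_bar','tray_pick','packer_mid'])
cv2.imwrite('pics/f.png',np.hstack([cv2.resize(b[130:300,180:400],(400,310)),cv2.resize(a[120:290,150:370],(400,310))]))
```

```text
[661.3  51.1 127.1] 7.416653198136785
side tray_bar 0.82 [662.  47. 141.]
side tray_bar 0.49 [770. -83.   1.]
side tray_pick 0.59 [ 634. -121.   32.]
scene tray_bar 0.71 [659.  48. 134.]
scene tray_pick 0.97 [ 629. -127.   28.]
scene packer_mid 0.49 [648. -38.  61.]
```

View pics/f.png

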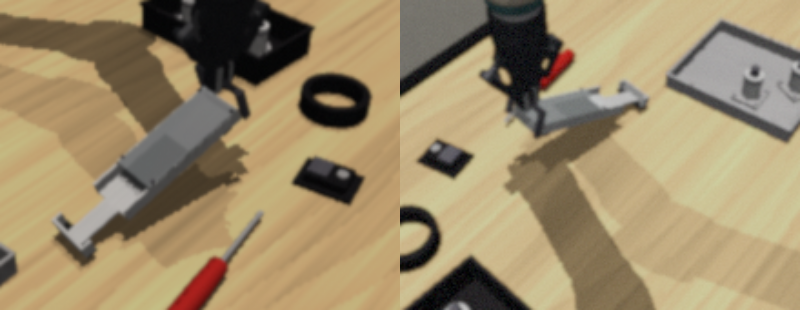

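>>> move_arm(steps=[[2.5,-0.35,0,0,0,0.007,0],[2.5,-0.35,0,0,0,0.007,0],[2.5,-0.35,0,0,0,0.007,0],[0,0,0,0,0,0,0],[0,0,0,0,0,0,0]])

```text
clock: 46.85
eef_pos: [661.5, 50.4, 148.4]
tool_rot: [-3.008, 0.004, -0.159]
force: [1.1, 0.5, -4.9]
width: 7.7
gripper_force: 58.7
```

>>> move_arm(steps=[[0,0,0,0,0,0,0],[0,0,0,0,0,0,0],[0,0,0,0,0,0,0],[0,0,0,0,0,0,0]])

```text
clock: 47.25
eef_pos: [661.3, 51.4, 148.0]
tool_rot: [-3.008, 0.005, -0.157]
force: [0.3, 0.3, -4.9]
width: 7.4
gripper_force: 58.8
```

Run:
```python
from h import *
s=telemetry.read_state();print(s['eef_pos'].round(1),s['tool_rot'].round(3),s['force'].round(1),s['width'])
_,a,_=look('side',['tray_bar','tray_pick','packer_mid']);_,b,_=look('scene',['tray_bar','tray_pick','packer_mid'])
cv2.imwrite('pics/g.png',np.hstack([cv2.resize(b[130:300,180:400],(400,310)),cv2.resize(a[120:290,150:370],(400,310))]))
```

```text
[661.3  51.4 148. ] [-3.008  0.005 -0.157] [ 0.3  0.3 -4.9] 7.428916254456996
side tray_bar 0.71 [663.  45. 164.]
side tray_pick 0.68 [ 633. -108.   26.]
side packer_mid 0.52 [ 634. -116.   27.]
scene tray_pick 0.92 [ 634. -112.   24.]
scene packer_mid 0.85 [ 635. -112.   26.]
scene packer_mid 0.26 [538. 319.  37.]
```

View pics/g.png

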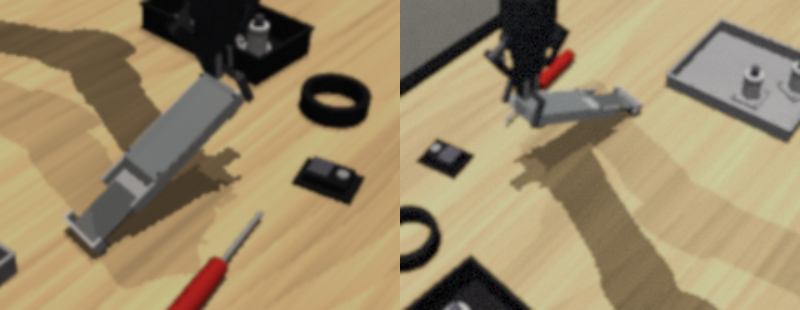

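>>> move_arm(steps=[[-1.5,0.2,0,0.0007,0.0047,-0.0058,0],[-1.5,0.2,0,0.0007,0.0047,-0.0058,0],[-1.5,0.2,0,0.0006,0.0043,-0.006,0],[-1.5,0.2,0,0.0006,0.0043,-0.006,0],[-1.5,0.2,0,0.0006,0.0041,-0.0065,0]])

```text
clock: 48.15
eef_pos: [664.6, 74.2, 117.5]
tool_rot: [-3.142, 0.001, -0.157]
force: [0.6, -1.0, -4.3]
width: 7.5
gripper_force: 58.9
```

>>> move_arm(steps=[[0,0,0,0.0006,0.0041,-0.0065,0],[0,0,0,0.0005,0.0035,-0.0065,0],[0,0,0,0.0005,0.0035,-0.0065,0],[0,0,0,0.0005,0.0031,-0.0067,0],[0,0,0,0.0005,0.0031,-0.0067,0]])

```text
clock: 48.65
eef_pos: [667.7, 90.5, 85.3]
tool_rot: [-3.139, 0.0, -0.159]
force: [0.9, 2.5, -0.1]
width: 7.8
gripper_force: 59.3
```

>>> move_arm(steps=[[0,0,0,0.0004,0.0027,-0.0071,0],[0,0,0,0.0004,0.0027,-0.0071,0],[0,0,0,0.0003,0.0022,-0.0071,0],[0,0,0,0.0003,0.0022,-0.0071,0],[0,0,0,0,0,0,0]])

```text
clock: 49.15
eef_pos: [667.6, 100.3, 55.4]
tool_rot: [-3.14, 0.004, -0.158]
force: [-0.0, 2.4, -1.3]
width: 7.5
gripper_force: 60.2
```

Run:
```python
from h import *
s=telemetry.read_state();print(s['eef_pos'].round(1),s['tool_rot'].round(3),s['force'].round(1),s['width'])
look('side',['tray_bar','tray_pick','packer_mid']);look('scene',['tray_bar','tray_pick','packer_mid'])
```

```text
[667.6 100.3  55.4] [-3.14   0.004 -0.158] [-0.   2.4 -1.3] 7.48226743513557
side tray_bar 0.93 [668. 102.  66.]
side tray_bar 0.28 [702. 273.  -2.]
side tray_pick 0.64 [633. -99.  14.]
side packer_mid 0.77 [ 638. -104.   13.]
scene tray_bar 0.8 [667. 100.  65.]
scene tray_bar 0.23 [701. 273.   0.]
scene tray_pick 0.62 [ 634. -101.    9.]
scene tray_pick 0.26 [778. 136.  -3.]
scene packer_mid 0.59 [638. -99.  11.]
```

>>> move_arm(steps=[[0,0,0,0.0002,0.0018,-0.0065,0],[0,0,0,0.0002,0.0016,-0.0065,0],[0,0,0,0,0.0005,-0.004,0],[0,0,0,0,0,0,0],[0,0,0,0,0,0,0]])

```text
clock: 50.05
eef_pos: [668.8, 104.1, 39.5]
tool_rot: [-3.139, 0.002, -0.158]
force: [0.9, -0.1, -2.8]
width: 7.4
gripper_force: 59.3
```

Run:
```python
from h import *
s=telemetry.read_state();print(s['eef_pos'].round(1),s['tool_rot'].round(3),s['force'].round(1),s['width'])
look('side',['tray_bar','packer_mid'])
```

```text
[668.8 104.1  39.5] [-3.139e+00  2.000e-03 -1.580e-01] [ 0.9 -0.1 -2.8] 7.372756959683136
side tray_bar 0.79 [670. 105.  54.]
side packer_mid 0.76 [ 636. -102.   14.]
```

>>> move_arm(steps=[[0,0,0,0,0,-0.0025,0],[0,0,0,0,0,0,0],[0,0,0,0,0,0,0]])

```text
clock: 50.5
eef_pos: [669.4, 104.4, 37.6]
tool_rot: [-3.139, 0.001, -0.158]
force: [1.6, 1.7, -1.2]
width: 7.5
gripper_force: 59.4
```

>>> move_arm(steps=[[0,0,0,0,0,0,0.03],[0,0,0,0,0,0,0.03],[0,0,0,0,0,0.01,0.03],[0,0,0,0,0,0.03,0.03],[0,0,0,0,0,0.04,0.03]])

```text
clock: 51.0
eef_pos: [667.7, 103.6, 117.3]
tool_rot: [-3.141, 0.004, -0.159]
force: [1.2, 0.1, -0.0]
width: 30.2
gripper_force: 0.0
```

>>> move_arm(steps=[[0,0,0,0,-0.02,0.04,0.07],[0,0,0,-0.006,-0.04,0,0.07],[0,0,0,-0.006,-0.04,0,0.07],[0,0,0,-0.006,-0.04,0,0.07],[0,0,0,0,0,0,0.07]])

```text
clock: 51.5
eef_pos: [649.6, -45.6, 159.7]
tool_rot: [3.138, -0.001, -0.169]
force: [-0.2, 0.4, 0.3]
width: 70.3
gripper_force: 0.0
```

Run:
```python
from h import *
s=telemetry.read_state();print(s['eef_pos'].round(1),s['tool_rot'].round(3),s['qpos'].round(2))
c,a,_=look('wrist',['tray_bar','tray_pick','packer_mid']);look('side',['tray_bar','tray_pick','packer_mid']);look('scene',['tray_bar','tray_pick','packer_mid'])
cv2.imwrite('pics/i.png',a)
```

```text
[649.6 -45.6 159.7] [ 3.138e+00 -1.000e-03 -1.690e-01] [-0.36  0.81  0.69  1.6  -0.6   0.96 -1.2 ]
wrist tray_bar 0.61 [673. 107.  53.]
side tray_bar 0.78 [671. 105.  50.]
side tray_pick 0.78 [634. -98.   9.]
side packer_mid 0.79 [ 636. -104.   12.]
scene tray_bar 0.78 [668. 104.  45.]
scene tray_pick 0.57 [ 634. -101.   10.]
scene packer_mid 0.6 [640. -98.   5.]
```

View pics/i.png

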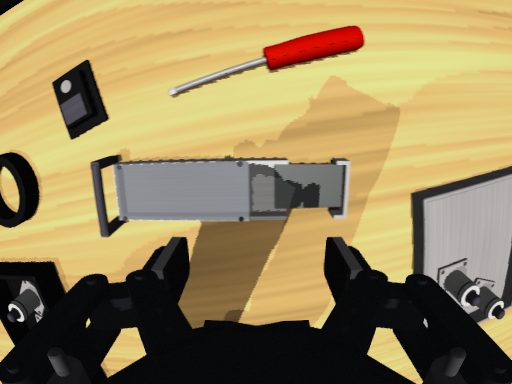

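>>> move_arm(steps=[[0,0,8.2,-0.001,-0.006,-0.002,0.07],[0,0,8.2,-0.001,-0.006,-0.002,0.07],[0,0,8.2,-0.001,-0.006,-0.002,0.07],[0,0,8.2,-0.001,-0.006,-0.002,0.07],[0,0,8.2,-0.001,-0.006,-0.002,0.07]])

```text
clock: 52.6
eef_pos: [646.0, -66.2, 147.3]
tool_rot: [-3.139, 0.001, 0.563]
force: [-0.6, -0.2, -0.2]
width: 70.2
gripper_force: 0.0
```

>>> move_arm(steps=[[0,0,8.2,-0.001,-0.006,-0.002,0.07],[0,0,8.2,-0.001,-0.006,-0.002,0.07],[0,0,8.2,-0.001,-0.006,-0.002,0.07],[0,0,8.2,-0.001,-0.006,-0.002,0.07],[0,0,8.2,-0.001,0,-0.002,0.07]])

```text
clock: 53.1
eef_pos: [640.8, -91.5, 137.4]
tool_rot: [-3.14, 0.002, 1.277]
force: [-0.8, -0.3, -0.4]
width: 69.8
gripper_force: 0.0
```

>>> move_arm(steps=[[0,0,8.2,-0.001,0,-0.002,0.07],[0,0,0,-0.001,0,0,0.07],[0,0,0,0,0,0,0.07],[0,0,0,0,0,0,0.07]])

```text
clock: 53.5
eef_pos: [639.1, -90.0, 135.6]
tool_rot: [-3.14, 0.001, 1.413]
force: [-0.2, 0.5, -0.8]
width: 69.9
gripper_force: 0.0
```

Run:
```python
from h import *
s=telemetry.read_state();print(s['eef_pos'].round(1),s['tool_rot'].round(3),s['qpos'].round(2))
for i in range(2): c,a,_=look('wrist',['tray_bar','tray_pick','packer_mid'])
cv2.imwrite('pics/j.png',a)
```

```text
[639.1 -90.  135.6] [-3.140e+00  1.000e-03  1.413e+00] [-0.04  0.74  0.24  1.62 -0.22  0.81  0.13]
wrist packer_mid 0.74 [ 639. -102.   12.]
wrist packer_mid 0.53 [647. -21.   1.]
wrist packer_mid 0.76 [640. -98.  12.]
```

View pics/j.png

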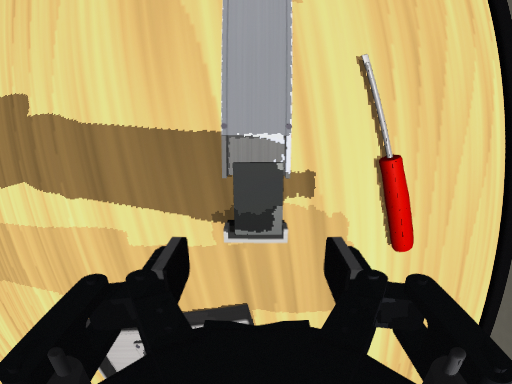

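>>> move_arm(steps=[[0,0,0,-0.0005,-0.011,0,0.066],[0,0,0,0,0,-0.04,0.066],[0,0,0,0,0,-0.04,0.066],[0,0,0,0,0,-0.03,0.066],[0,0,0,0,0,0,0.066]])

```text
clock: 54.4
eef_pos: [634.8, -101.3, 21.2]
tool_rot: [-3.131, 0.002, 1.415]
force: [-0.9, 1.0, -0.7]
width: 65.9
gripper_force: 0.0
```

>>> move_arm(steps=[[0,0,0,0,0,-0.01,0.066],[0,0,0,0,0,-0.007,0.066],[0,0,0,0,0,-0.004,0.066],[0,0,0,0,0,0,0.066],[0,0,0,0,0,0,0.066]])

```text
clock: 54.9
eef_pos: [639.0, -101.0, 5.2]
tool_rot: [-3.14, 0.001, 1.416]
force: [0.6, 1.0, -0.4]
width: 65.8
gripper_force: 0.0
```

Run:
```python
from h import *
s=telemetry.read_state();print(s['eef_pos'].round(1),s['tool_rot'].round(3),s['force'].round(1))
_,a,_=look('wrist',['packer_mid']);_,b,_=look('scene',['packer_mid'])
cv2.imwrite('pics/k.png',np.hstack([cv2.resize(b[180:290,190:330],(390,306)),cv2.resize(a,(400,306))]))
```

```text
[ 639.  -101.     5.2] [-3.140e+00  1.000e-03  1.416e+00] [ 0.6  1.  -0.4]
wrist packer_mid 0.87 [637. -99.  14.]
scene packer_mid 0.86 [637. -98.   9.]
```

View pics/k.png

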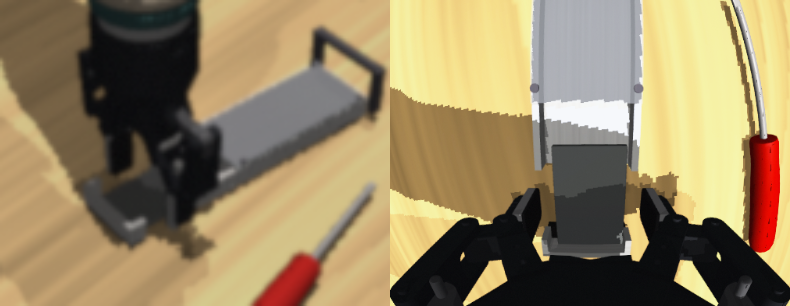

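>>> move_arm(steps=[[0,0,0,0,0,-0.004,0.06],[0,0,0,0,0,0,0.05],[0,0,0,0,0,0,0.02],[0,0,0,0,0,0,0.02],[0,0,0,0,0,0,0.02]])

```text
clock: 55.6
eef_pos: [638.6, -101.0, 0.5]
tool_rot: [-3.139, 0.001, 1.416]
force: [0.1, 1.3, 1.4]
width: 43.8
gripper_force: 61.1
```

>>> move_arm(steps=[[0,0,0,0,0,0.005,0.02],[0,0,0,0,0,0.01,0.02],[0,0,0,0,0,0.02,0.02],[0,0,0,0,0,0.03,0.02],[0,0,0,0,0,0.03,0.02]])

```text
clock: 56.1
eef_pos: [638.3, -101.0, 96.8]
tool_rot: [-3.139, 0.001, 1.416]
force: [0.6, 0.6, -0.2]
width: 43.8
gripper_force: 61.1
```

Run:
```python
from h import *
s=telemetry.read_state();print(s['eef_pos'].round(1),s['tool_rot'].round(3),s['force'].round(1),s['width'])
look('wrist',['packer_mid','kit_floor']);look('scene',['packer_mid','tray_bar','catch_5_mid','catch_2_mid']);look('side',['packer_mid','kit_floor','catch_5_mid','catch_2_mid'])
```

```text
[ 638.3 -101.    96.8] [-3.139e+00  1.000e-03  1.416e+00] [ 0.6  0.6 -0.2] 43.814362922881784
wrist packer_mid 0.56 [638. -97. 110.]
scene packer_mid 0.79 [ 638. -101.  108.]
scene tray_bar 0.93 [666. 105.  42.]
scene catch_5_mid 0.97 [ 470. -292.   38.]
scene catch_5_mid 0.3 [632. -95.   9.]
scene catch_2_mid 0.61 [ 427. -356.   35.]
side packer_mid 0.59 [ 638. -106.  104.]
side packer_mid 0.54 [ 496. -323.    3.]
side kit_floor 0.63 [ 496. -326.    3.]
side kit_floor 0.61 [671. 102.  51.]
side catch_5_mid 0.63 [ 472. -292.   35.]
side catch_2_mid 0.6 [ 423. -355.   40.]
```

>>> move_arm(steps=[[0,0,0,-0.008,-0.022,0,0.02],[0,0,0,-0.014,-0.038,0,0.02],[0,0,0,-0.015,-0.042,0,0.02],[0,0,0,-0.015,-0.042,0,0.02],[0,0,0,-0.015,-0.042,0,0.02]])

```text
clock: 57.25
eef_pos: [570.8, -288.5, 95.4]
tool_rot: [-3.139, 0.001, 1.416]
force: [0.7, -0.3, -1.2]
width: 43.8
gripper_force: 61.1
```

>>> move_arm(steps=[[0,0,0,-0.012,-0.032,0,0.02],[0,0,0,-0.003,-0.006,0,0.02],[0,0,0,0,0,0,0.02],[0,0,0,0,0,-0.03,0.02],[0,0,0,0,0,-0.03,0.02]])

```text
clock: 57.75
eef_pos: [558.9, -322.7, 35.6]
tool_rot: [3.141, 0.0, 1.419]
force: [-0.0, -0.8, -1.0]
width: 43.9
gripper_force: 61.1
```

>>> move_arm(steps=[[0,0,0,0,0,-0.016,0.02],[0,0,0,0,0,-0.01,0.02],[0,0,0,0,0,-0.006,0.02],[0,0,0,0,0,0,0.02],[0,0,0,0,0,0,0.02]])

```text
clock: 58.25
eef_pos: [557.2, -325.3, 4.3]
tool_rot: [-3.141, 0.002, 1.416]
force: [0.5, 0.5, 0.0]
width: 44.0
gripper_force: 61.1
```

Run:
```python
from h import *
s=telemetry.read_state();print(s['eef_pos'].round(1),s['tool_rot'].round(3),s['force'].round(1),s['width'])
_,a,_=look('wrist',['packer_mid','kit_floor']);_,b,_=look('scene',['packer_mid'])
cv2.imwrite('pics/l.png',np.hstack([cv2.resize(b[190:360,:240],(400,300)),cv2.resize(a,(400,300))]))
```

```text
[ 557.2 -325.3    4.3] [-3.141e+00  2.000e-03  1.416e+00] [0.5 0.5 0. ] 43.98002369300271
wrist packer_mid 0.67 [ 559. -324.   17.]
wrist kit_floor 0.85 [ 497. -327.    0.]
```

View pics/l.png

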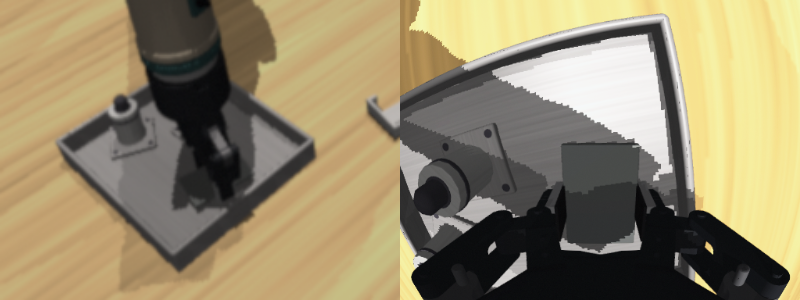

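Packer is held low inside the tray, clear of the catch and walls. Lower a little, release with a narrow opening, rise and check.

>>> move_arm(steps=[[0,0,0,0,0,-0.003,0.02],[0,0,0,0,0,0,0.056],[0,0,0,0,0,0,0.056],[0,0,0,0,0,0,0.056],[0,0,0,0,0,0.02,0.056]])

```text
clock: 59.0
eef_pos: [554.5, -323.7, 18.1]
tool_rot: [-3.134, -0.001, 1.416]
force: [-0.7, 0.6, -0.8]
width: 55.7
gripper_force: 0.0
```

>>> move_arm(steps=[[0,0,0,0,0,0.04,0.056],[0,0,0,0,0,0.045,0.056],[0,0,0,0,0,0.045,0.056],[0,0,0,0.02,0.01,0.045,0.056],[0,0,0,0.02,0.04,0,0.056]])

```text
clock: 59.5
eef_pos: [599.0, -283.2, 203.1]
tool_rot: [3.13, 0.01, 1.407]
force: [1.3, -0.4, 0.3]
width: 55.6
gripper_force: 0.0
```

>>> move_arm(steps=[[0,0,0,0.01,0.045,0.02,0.056],[0,0,0,0.01,0.045,0.02,0.056],[0,0,0,0.01,0.045,0.02,0.056],[0,0,0,0,0,0,0.056],[0,0,0,0,0,0,0.056]])

```text
clock: 60.0
eef_pos: [626.8, -138.9, 255.4]
tool_rot: [-3.14, 0.001, 1.419]
force: [-0.6, -0.9, -0.1]
width: 56.0
gripper_force: 0.0
```

Run:
```python
from h import *
s=telemetry.read_state();print(s['eef_pos'].round(1),s['width'],s['force'].round(1))
N=['packer_mid','tray_bar','packer_tray']+['catch_%d_mid'%i for i in range(1,6)]
look('side',N);_,b,_=look('scene',N)
cv2.imwrite('pics/m.png',cv2.resize(b,(800,600)))
```

```text
[ 626.8 -138.9  255.4] 55.97167272708648 [-0.6 -0.9 -0.1]
side packer_mid 0.68 [ 555. -328.    6.]
side tray_bar 0.9 [671. 103.  51.]
side tray_bar 0.49 [ 494. -324.    5.]
side packer_tray 0.75 [646. -22.  -1.]
side catch_1_mid 0.79 [475. 319.  31.]
side catch_2_mid 0.59 [ 421. -354.   38.]
side catch_3_mid 0.72 [534. 321.  37.]
side catch_3_mid 0.57 [ 555. -331.    4.]
side catch_3_mid 0.41 [699. 273.   2.]
side catch_4_mid 0.7 [403. 319.  40.]
side catch_5_mid 0.77 [ 472. -293.   38.]
scene packer_mid 0.81 [ 556. -321.    4.]
scene packer_mid 0.58 [652. -21.   1.]
scene tray_bar 0.95 [668. 104.  44.]
scene packer_tray 0.95 [652. -21.   2.]
scene catch_2_mid 0.8 [ 425. -355.   31.]
scene catch_2_mid 0.68 [668. 102.  46.]
scene catch_3_mid 0.55 [536. 322.  41.]
scene catch_4_mid 0.5 [702. 276.  -1.]
scene catch_4_mid 0.48 [402. 319.  36.]
scene catch_5_mid 0.62 [ 465. -296.   36.]
```

View pics/m.png

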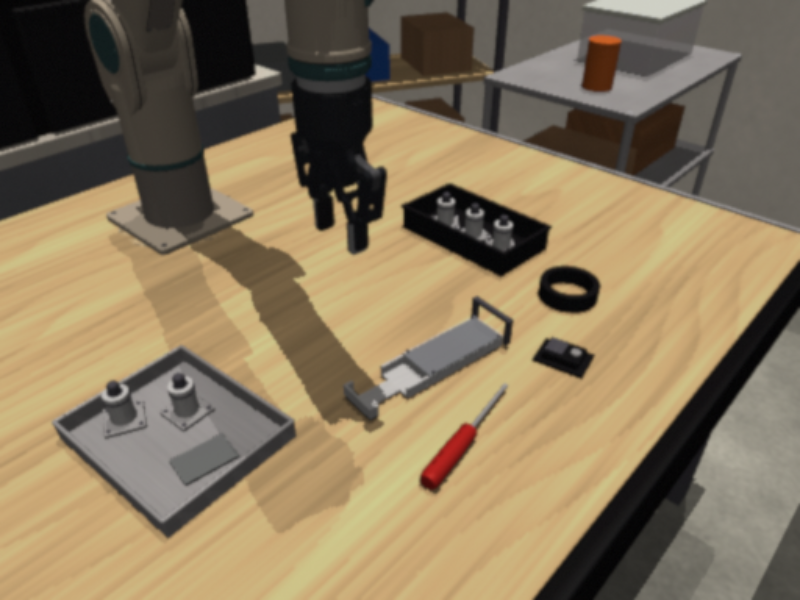

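```bash
python3 -c "from cell import ctrl; print(ctrl.finish_job())"
```

```text
the job is handed in; nothing more can be done
None
```

The job is handed in, with no verdict shown: the two stiff catches and the packer are in the kit tray, the three weak ones are in the reject bin, and the packer tray stands flat with the other things left where they were.

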